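Wipe the stone bits out of the curing bath's gutter and shut the lid

ROBOT

A 6-joint arm with a two-finger parallel gripper is mounted at the origin on a cart in front of the work surface, level with it; the furniture and walls round the work are solid. World frame = base frame: x ahead of the robot, y to its left, z up, the work surface at z = 0. Lengths are in m, angles in rad, forces in N, time in s.
With the tool pointing down it reaches from about 0.35 to 0.875 m from the base axis. Payload 15.5 kg.
Tool frame: the origin (TCP) lies at the very end of the fingers, on their centre line; the grasp point (between the pads) lies 19 mm behind it (bot.grip_depth is the distance from the TCP to the grasp point, in m); z points along the fingers, y is the line along which they close (so a half turn about z gives the same grasp; the last joint's range is limited). The gripper opens to 85 mm and grips with 20 to 120 N. Pads are 22 mm wide; open, the fingers measure 114 mm over their backs; the gripper's body (76 mm by 85 mm) begins 54 mm behind the grasp point. The pads swing forward as they close: fully open they stand 13 mm farther back than shut.
Start: joints at [-1.433, 0.494, 1.345, -0, 1.302, -0.096], TCP at [0.145, -0.608, 0.231] pointing down, gripper open.
Joint ranges: [-2.91, 2.91], [-0.82, 2.16], [0.22, 2.67], [-1.22, 4.37], [0.12, 2.79], [-3.08, 3.08]. Speed limits (rad/s): [1.89, 1.89, 2.57, 3.01, 3.01, 3.01].

INTERFACE

Orientations are given as a unit quaternion [x, y, z, w].
In Python, from bench import bot, viewer, probe_bus gives the robot as it stands (bot), with the cameras (viewer) and the readings (probe_bus).
- The arm moves only by the tool shift_gripper, called after "Call:" by a JSON object that holds its "api" and its "payload", one argument or row to a line. Schema: {"type":"object","properties":{"offsets":{"type":"array","items":{"type":"array","prefixItems":[{"type":"number"},{"type":"array","items":{"type":"number"},"minItems":3,"maxItems":3},{"type":"number"}],"minItems":3,"maxItems":3},"minItems":1,"maxItems":12},"force":{"type":"number"},"only":{"type":"string"},"quiet":{"type":"boolean"},"lines":{"type":"string"}},"required":["offsets"],"additionalProperties":false}. offsets is a list of rows, 1 to 12 of them, each written [opening, [dx, dy, dz], turn]: the finger opening in m, then dx, dy, dz in m, then a turn about the tool's z in rad; each row shifts and turns the commanded pose from where the row before left it, along the tool's axes as they then stand; what a row does not reach is not made up. A row lasts 1/8 s, in which the tool goes at most 0.0625 m and 0.188 rad, less where a joint would pass 70% of its speed; a pose out of reach is approached as far as the arm can. The fingers move at their own pace and stop on an object; force is the grip in N (left out, the last holds). Time passes only in rows, so rows that do not move let the fingers close. The tool returns the time, the measured TCP pose, the force, the opening and the grip force at its end. only (a regular expression) keeps the lines of the reply that match it, lines (a string "A,B") keeps lines A to B, and quiet returns only ok. Input that does not fit is refused with a message, and nothing moves.
- probe_bus.get_obs(): the state, without advancing time (a new reading comes with each control period).
- viewer.read_camera(name): name is "side" or "top" or "wrist"; returns the picture (384x512x3 uint8, red, green, blue); there is no depth.
- viewer.camera_params(name): a dict with "mtx" (3x3 intrinsics, pixels), "k1" (the pictures are not rectified: a ray, as slopes to the right and down, at radius r is drawn at 1 + k1 r^2 times it, then the intrinsics apply), "world_to_cam" (4x4, takes a point from world to camera coordinates). Camera axes: x right, y down, z forward; pixel columns grow to the right and rows downward; lengths in m; the calibration is good to about 2 mm. A picture is of the moment at which its call begins: read the wrist's pose just before it. camera_params takes no time and is no camera call; for the wrist camera it gives the pose at the moment of the call.
- bot.job_done(): hands the job in; it is judged then, once.
The state is a dict: "clock": time; "joint_positions": joint angles; "qvel": joint speeds; "effort": joint torques, N m; "tool_pos": TCP position; "eef_rot": TCP orientation; "contact_force": force on the tool from outside, world axes, zero at the start; "ft_torque": the same for the moment, N m; "width": finger opening in m; "gripper_force": force on a finger pad.
Only numpy, scipy, OpenCV 4.12 (cv2) and the standard library are available. Lean on these libraries where they do the work, as an engineer would, in place of code of your own. Each camera call takes 0.05 s, during which the arm holds its last target. There are 200 camera calls.

TASK

Bits of set yellow stone lie in the drip gutter of the small curing bath, so its lid will not shut. Pick up the wooden stick, hold it slanted across the gutter with its tip down on the gutter floor at the closed end, and wipe slowly all along the gutter and out of the spout, feeling your way down its fall with the tip always bearing lightly on the floor, so that both bits drop into the green bowl. Then lay the stick flat on the bench clear of the bath and swing the lid gently down until it is fully shut; do not touch the bits with the gripper or shift the bowl, the jar or the wax spatula.

Things in the scene. Friction and masses are not known exactly. Their poses are not given: they have to be found in the camera images.
- bath: round white curing bath, steel rim, 154 mm across, 84 mm high, fixed. Origin: centre of its underside; +z up, +x its back (lid hinge), -x its front (dial). In its rim sits a U-shaped steel gutter, 18 mm wide inside, 3 mm walls 6 mm high, which falls towards the spout (see spout_root). Its floor is at z = 78 mm at the closed end. The chamber (53 mm radius) is open and empty
- gutter_end (a point): where the wipe begins, on the floor's centre line near the blind end. With angle a counted from the bath's front (-x), positive towards its +y, the centre line is the arc (-65 cos a, 65 sin a) mm in the bath's frame, from the blind end at a = -84 deg to a = 0; this point is at a = -72 deg
- gutter_mid (a point): centre line at a = -35 deg (in plan; the floor is lower, see spout_root)
- spout_root (a point): at a = 0. Here the arc goes on straight as a spout of the same section, 98 mm long, towards the bath's +y. The gutter is set with a fall that differs each time and is not measured: its floor lies (y + 65 mm) x tan(fall) below z = 78 mm, y in the bath's frame, fall 0.4 to 4.5 deg. The listed gutter points stay at z = 78 mm: in plan they are on the centre line, in height the real floor must be felt
- spout_tip (a point): spout centre line at its open end, 98 mm past spout_root (in plan; the floor is lower)
- lid (a joint): angle of the steel lid, rad: 0 shut, grows as it opens; starts at 1.38 to 1.5 (raised, leaning over the back of the bath). Hinge axis along the bath's y through (88, 0, 87) mm of the bath's frame. Friction holds it at any angle; 1 to 3 N at the handle move it. A black lip under it hangs into the gutter when shut, so a bit left there keeps it open
- lid_handle (a point): middle of the lid's handle, a round black bar 10 mm thick, 78 mm long, parallel to the hinge, 199 mm from the hinge axis (4 mm above it when shut), its middle 32 mm outside the lid's edge; moves with the lid. Two 6 mm steel arms join it to the lid 34 mm either side of its middle
- chip_a: bit of set yellow die stone, 12.5 x 24 x 7 mm (width, length, height; length along the gutter), 12 g, loose on the gutter floor some 22 deg past gutter_end; origin: centre of its underside
- chip_b: second such bit, same size, loose on the gutter floor near spout_root; origin: centre of its underside
- bowl: green rubber plaster bowl, 113 mm across the rim, 56 mm high, loose, under the end of the spout; origin: centre of its underside
- stick: round wooden stick, red band near its tip, 121 mm long, 9 mm thick, 11 g, lying on the bench; origin at mid-length on its underside as laid, length along its own y, tip at -y, axis 4.5 mm above the origin; the last 14 mm are 7 mm thick with a blunt end. Slanted across the gutter it pushes a bit with its side; slanted along the gutter its end rides up over the bit
- stick_tip (a point): centre of the stick's tip end, 60 mm from its middle
- jar: white screw jar, 52 mm across and 55 mm high, a bystander; origin: centre of its underside
- spatula: wax spatula with a wooden handle, 182 mm long, a bystander lying on the bench; origin: centre of its underside
- spout_mid (a point): spout centre line 65 mm past spout_root (in plan; the floor is lower)

How it is judged:
By the outcome, as a careful person would: the job done as asked, in the order asked, and still so for the second after the job is handed in, with the robot touching nothing.
It also fails if it takes over 70 s, if anything falls off the work surface, if the arm or the gripper's body presses on something with over 40 N, if the wrist force passes 120 N, or if a joint passes its speed limit or range.

## Working session

There is one attempt and no reset: what is moved stays moved. The work goes in short steps, Python scripts to look and compute and a tool call to move; the robot and the scene stay as the last step left them, time stands still between calls to the robot, and variables do not carry over. Pictures are saved under pics/ and viewed, at most 10 in all, crops included, and the job is handed in when it is done.

```bash
ls; mkdir -p pics
```

Run:
```python
from bench import bot, viewer, probe_bus
import cv2,numpy as np
for n in ("top","side"):
    im=viewer.read_camera(n); cv2.imwrite(f"pics/{n}0.png",im[:,:,::-1])
    p=viewer.camera_params(n); print(n,np.round(p["mtx"],1).tolist(),p["k1"],np.round(p["world_to_cam"],4).tolist())
o=probe_bus.get_obs(); print(o)
```

```text
bench.py
pics
top [[394.3, 0.0, 260.1], [0.0, 394.3, 188.4], [0.0, 0.0, 1.0]] -0.0004565168789813752 [[0.016, -0.9999, -0.0035, -0.2013], [-0.9898, -0.0153, -0.1413, 0.5508], [0.1413, 0.0058, -0.99, 0.8443], [0.0, 0.0, 0.0, 1.0]]
side [[478.0, 0.0, 264.9], [0.0, 478.0, 187.4], [0.0, 0.0, 1.0]] -0.18076170136222905 [[-0.9986, 0.0507, -0.0119, 0.5544], [0.0298, 0.3693, -0.9288, 0.1532], [-0.0426, -0.9279, -0.3703, 1.0627], [0.0, 0.0, 0.0, 1.0]]
{'clock': 0.1, 'joint_positions': array([-1.43249276e+00,  4.94119520e-01,  1.34605004e+00,  1.52606971e-05,
        1.30249021e+00, -9.55009045e-02]), 'qvel': array([ 1.57722347e-03, -1.66808828e-03, -3.89400429e-04,  6.44076564e-04,
        4.56534383e-06,  1.63518225e-03]), 'effort': array([ 4.17688789e-04, -8.83584809e+01, -3.84561610e+01, -3.91971107e-04,
        5.19182591e-03, -4.16661112e-05]), 'tool_pos': array([ 0.14476455, -0.60768481,  0.23076731]), 'eef_rot': array([ 9.93174807e-01,  1.16634123e-01, -4.06335434e-06, -5.33591067e-04]), 'contact_force': array([ 0.02426392, -0.600653  ,  0.25779818]), 'ft_torque': array([-0.008033  , -0.03526277,  0.00892655]), 'gripper_force': 0.0, 'width': 0.08561037876592395}
```

View pics/top0.png

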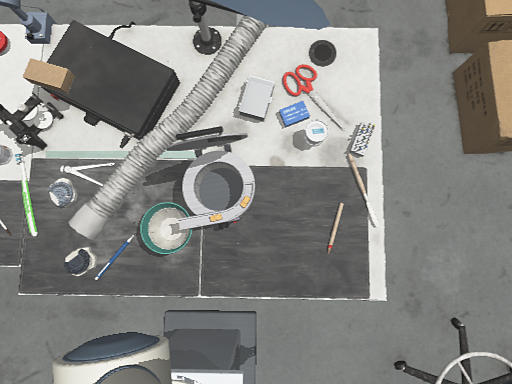

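View pics/side0.png

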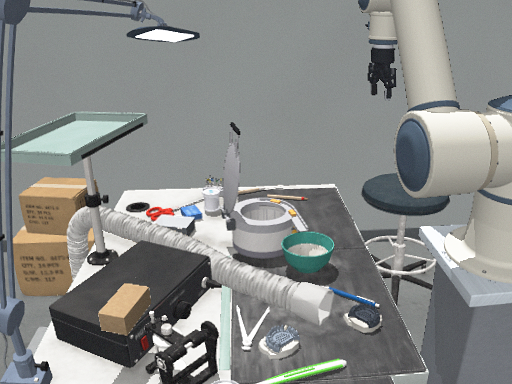

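The top view (up = +x, left = +y) shows the bath at about (218,188), with the spout running left to (172,230) over the bowl at (166,228). The yellow chips are at (245,202) and (215,217), the stick runs from (342,205) to its red tip at (331,250), the jar is at (316,132) and the spatula at (362,190). The side view shows the lid upright at (232,165), its handle at (235,127) and the bowl at (307,252).

Create h.py:
```python
import numpy as np,cv2
from bench import bot, viewer, probe_bus
def ray(p,uv):
    m=p["mtx"];T=np.array(p["world_to_cam"]);k=p["k1"]
    d=np.array([(uv[0]-m[0][2])/m[0][0],(uv[1]-m[1][2])/m[1][1]]);s=d.copy()
    for _ in range(20): s=d/(1+k*(s@s))
    R=T[:3,:3]; return -R.T@T[:3,3], R.T@np.array([s[0],s[1],1.])
def plane(p,uv,z):
    c,d=ray(p,uv); return c+d*(z-c[2])/d[2]
def tri(p1,u1,p2,u2):
    c1,d1=ray(p1,u1);c2,d2=ray(p2,u2)
    t=np.linalg.lstsq(np.c_[d1,-d2],c2-c1,rcond=None)[0]
    a,b=c1+t[0]*d1,c2+t[1]*d2; return (a+b)/2,np.linalg.norm(a-b)
def proj(p,X):
    T=np.array(p["world_to_cam"]);c=T[:3,:3]@np.array(X)+T[:3,3];s=c[:2]/c[2]
    s=s*(1+p["k1"]*(s@s));m=p["mtx"];return np.array([m[0][0]*s[0]+m[0][2],m[1][1]*s[1]+m[1][2]])
def toolaxes(o):
    from scipy.spatial.transform import Rotation as R
    return R.from_quat(o["eef_rot"]).as_matrix()
def grab(n,f):
    p=viewer.camera_params(n); im=viewer.read_camera(n)[:,:,::-1].copy(); cv2.imwrite(f"pics/{f}.png",im); np.save(f"pics/{f}.npy",p,allow_pickle=True); return im,p
def load(f): return cv2.imread(f"pics/{f}.png"),np.load(f"pics/{f}.npy",allow_pickle=True).item()
```

Run:
```python
from h import *
pt,ps=viewer.camera_params("top"),viewer.camera_params("side")
t=cv2.imread("pics/top0.png");s=cv2.imread("pics/side0.png")
for nm,uv,z in (("sticktip",(331,250),.0045),("sticktail",(341,204),.0045),("bathc",(218,188),.084),("spouttip",(172,230),.075),("bowl",(166,228),.05),("chipa",(245,202),.08),("chipb",(215,217),.08),("jar",(316,132),.05)): print(nm,plane(pt,uv,z).round(4))
a=cv2.resize(t[125:265,130:290],None,fx=3.0,fy=3.0,interpolation=2);b=cv2.resize(s[110:290,205:325],None,fx=2.65,fy=2.65,interpolation=2)
H=max(a.shape[0],b.shape[0]);c=np.zeros((H,a.shape[1]+b.shape[1],3),np.uint8);c[:a.shape[0],:a.shape[1]]=a;c[:b.shape[0],a.shape[1]:]=b;print(c.shape)
cv2.imwrite("pics/comp.png",c)
o=probe_bus.get_obs();print(toolaxes(o).round(3).tolist())
T=np.array(viewer.camera_params("wrist")["world_to_cam"]);print("wristcam in tool",(toolaxes(o).T@(-T[:3,:3].T@T[:3,3]-o["tool_pos"])).round(4),(T[:3,:3]@toolaxes(o)).round(3).tolist(),viewer.camera_params("wrist")["mtx"][0])
```

```text
sticktip [ 0.4197 -0.356   0.0045]
sticktail [ 0.5252 -0.3801  0.0045]
bathc [ 0.5469 -0.1035  0.084 ]
spouttip [ 0.4568 -0.0078  0.075 ]
bowl [0.4618 0.0111 0.05  ]
chipa [ 0.5183 -0.1613  0.08  ]
chipb [ 0.4854 -0.0986  0.08  ]
jar [ 0.6827 -0.3168  0.05  ]
(477, 798, 3)
[[0.973, 0.232, -0.0], [0.232, -0.973, 0.001], [0.0, -0.001, -1.0]]
wristcam in tool [ 0.0809 -0.0002 -0.1428] [[0.0, 1.0, 0.001], [-0.949, 0.0, -0.316], [-0.316, -0.0, 0.949]] [335.1948857    0.         252.33246569]
```

View pics/comp.png

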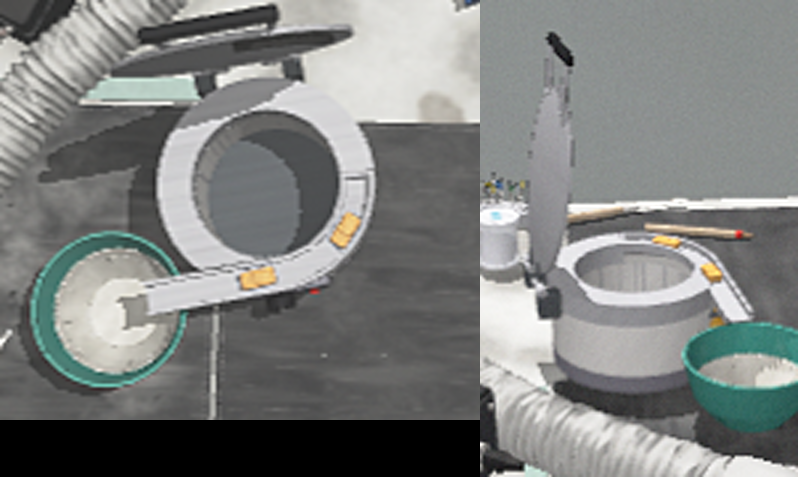

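The enlarged view shows the bath yawed about +12°. Its spout ends at about (147,302), chips at (345,230) and (258,278), and the closed end at (357,178). Next I move the wrist camera over the stick.

Call:
{"api": "shift_gripper", "payload": {
  "offsets": [
    [0.085, [0.0465, -0.0195, 0], 0],
    [0.085, [0.0465, -0.0195, 0], 0],
    [0.085, [0.0465, -0.0195, 0], 0],
    [0.085, [0.0465, -0.0195, 0], 0],
    [0.085, [0.0465, -0.0195, 0], 0],
    [0.085, [0.0465, -0.0195, 0], 0],
    [0.085, [0.0465, -0.0195, 0], 0],
    [0.085, [0.0465, -0.0195, 0], 0],
    [0.085, [0, 0, 0], 0.153],
    [0.085, [0, 0, 0], 0.153],
    [0.085, [0, 0, 0], 0.153],
    [0.085, [0, 0, 0], 0]
  ]
}}

```text
clock: 1.6
tool_pos: [0.4704, -0.3699, 0.231]
eef_rot: [0.994, -0.112, -0.0, -0.0]
contact_force: [1.4, -0.3, -0.4]
width: 0.0847
gripper_force: 0.0
```

Run:
```python
from h import *
im,p=grab("wrist","w1")
o=probe_bus.get_obs();print(o["tool_pos"],toolaxes(o)[:,0],o["joint_positions"])
for X in ((.4197,-.356,.0045),(.5252,-.3801,.0045)): print(proj(p,X))
```

```text
[ 0.47042357 -0.3699415   0.23105805] [ 9.75497779e-01 -2.20008823e-01 -4.48062623e-04] [-7.66155412e-01  4.56490977e-01  1.41340430e+00  1.41308218e-05
  1.27222931e+00  1.02646036e+00]
[250.64037277 191.05148672]
[250.52295327  95.97564969]
```

View pics/w1.png

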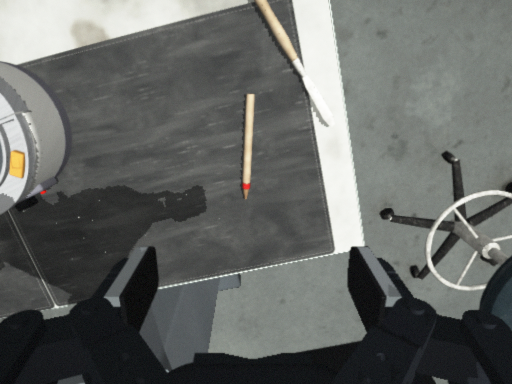

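The wrist view shows the stick, tail at about (250,94) and dark tip end at (245,199), with its red band at (246,186) and the spatula upper right. I'll measure it in both views.

Run:
```python
from h import *
def ends(im,roi):
    x0,y0,x1,y1=roi;hs=cv2.cvtColor(im,cv2.COLOR_BGR2HSV)[y0:y1,x0:x1]
    m=((hs[...,1]>60)&(hs[...,2]>110)&((hs[...,0]<28)|(hs[...,0]>170))).astype(np.uint8)
    n,l,s,c=cv2.connectedComponentsWithStats(m,connectivity=8);i=1+np.argmax(s[1:,4])
    ys,xs=np.where(l==i);P=np.c_[xs+x0,ys+y0].astype(float);c=P.mean(0);d=np.linalg.svd(P-c,full_matrices=0)[2][0]
    d*=np.sign(d[1]);t=(P-c)@d;return c+d*(t.min()-.5),c+d*(t.max()+.5),len(P)
im,p=load("w1");w=ends(im,(230,85,262,205))
pt=viewer.camera_params("top");t=ends(cv2.imread("pics/top0.png"),(322,195,350,258))
ps=viewer.camera_params("side");s=ends(cv2.imread("pics/side0.png"),(262,190,312,205))
print(w,t,s)
A=plane(p,w[0],.0045);B=plane(p,w[1],.0045);print("wrist",A,B,np.linalg.norm(A-B))
A2=plane(pt,t[0],.0045);B2=plane(pt,t[1],.0045);print("top",A2,B2,np.linalg.norm(A2-B2))
print(tri(p,w[0],pt,t[0]),tri(p,w[1],pt,t[1]))
```

```text
(array([245.5525634 , 113.50115264]), array([245.7718469 , 198.50059026]), 291) (array([330.46284996, 244.29671842]), array([327.38225274, 253.65227702]), 26) (array([269.61280063, 199.44497905]), array([280.53243647, 201.91222469]), 34)
wrist [ 0.50830967 -0.37067237  0.0045    ] [ 0.41186979 -0.34830769  0.0045    ] 0.09899914330885742
top [ 0.43249783 -0.35493264  0.0045    ] [ 0.41133095 -0.34774406  0.0045    ] 0.022354253070207268
(array([ 0.45961281, -0.37511523, -0.19407385]), np.float64(0.05972223297756598)) (array([ 0.4112618 , -0.34807737,  0.00276463]), np.float64(0.00011568278537955807))
```

Run:
```python
from h import *
im,p=load("w1");pt=viewer.camera_params("top");t=cv2.imread("pics/top0.png")
def ends(im,roi,th):
    x0,y0,x1,y1=roi;b=im[y0:y1,x0:x1].astype(int);m=((b[...,2]-b[...,0]>th)&(b[...,2]>110)).astype(np.uint8)
    n,l,s,c=cv2.connectedComponentsWithStats(m,connectivity=8);i=1+np.argmax(s[1:,4])
    ys,xs=np.where(l==i);P=np.c_[xs+x0,ys+y0].astype(float);c=P.mean(0);d=np.linalg.svd(P-c,full_matrices=0)[2][0]
    d*=np.sign(d[1]);q=(P-c)@d;return c+d*(q.min()-.5),c+d*(q.max()+.5),len(P)
w=ends(im,(230,85,262,205),25);t=ends(t,(322,195,350,258),25);print(w,t)
A=plane(p,w[0],.0045);B=plane(p,w[1],.0045);print(A,B,np.linalg.norm(A-B),np.degrees(np.arctan2(*(A-B)[[1,0]])))
print(tri(p,w[0],pt,t[0]),tri(p,w[1],pt,t[1]))
o=probe_bus.get_obs();R=toolaxes(o);print("tool angle",np.degrees(np.arctan2(R[1,0],R[0,0])))
u=(A-B)/np.linalg.norm(A-B)
for L in (.030,.034,.04): X=B+u*L; print(L,X,R.T@(X-o["tool_pos"]))
```

```text
(array([250.27648201,  93.3287254 ]), array([245.45267267, 198.52128362]), 794) (array([341.7449084 , 202.41177837]), array([327.70262192, 253.71072607]), 184)
[ 0.52794414 -0.38046017  0.0045    ] [ 0.41192792 -0.34793452  0.0045    ] 0.12048933791075005 -15.661072212965554
(array([ 0.52826284, -0.38061467,  0.0107021 ]), np.float64(0.00010085503944041855)) (array([ 0.41146259, -0.34820845,  0.00400753]), np.float64(0.0008541862498799445))
tool angle -12.709552498776858
0.03 [ 0.44081418 -0.35603291  0.0045    ] [-0.03184239 -0.00698844  0.22657435]
0.034 [ 0.44466569 -0.35711269  0.0045    ] [-0.0278477  -0.00678248  0.2265725 ]
0.04 [ 0.45044294 -0.35873237  0.0045    ] [-0.02185566 -0.00647353  0.22656973]
```

Call:
{"api": "shift_gripper", "payload": {
  "offsets": [
    [0.085, [-0.026, -0.0067, 0.04], 0],
    [0.06, [0, 0, 0.04], 0.051],
    [0.05, [0, 0, 0.05], 0],
    [0.04, [0, 0, 0.05], 0],
    [0.04, [0, 0, 0.03], 0],
    [0.04, [0, 0, 0.01], 0],
    [0.04, [0, 0, 0], 0]
  ],
  "force": 20
}}

```text
clock: 2.52
tool_pos: [0.4468, -0.3578, 0.0114]
eef_rot: [0.991, -0.137, -0.0, -0.0]
contact_force: [0.4, 0.2, -0.3]
width: 0.0401
gripper_force: 0.0
```

Run:
```python
from h import *
o=probe_bus.get_obs();R=toolaxes(o);B=np.array([.41193,-.34793,.0045]);A=np.array([.52794,-.38046,.0045]);u=(A-B)/np.linalg.norm(A-B)
print(o["tool_pos"],np.degrees(np.arctan2(R[1,0],R[0,0])),R.T@(B+u*.036-o["tool_pos"]))
```

```text
[ 0.44675035 -0.35782172  0.01142946] -15.738738877820454 [-0.00019647 -0.00012197  0.00692952]
```

Call:
{"api": "shift_gripper", "payload": {
  "offsets": [
    [0.03, [0, 0, 0.006], 0],
    [0.02, [0, 0, 0.003], 0],
    [0.0, [0, 0, 0], 0],
    [0.0, [0, 0, 0], 0],
    [0, [0, 0, 0], 0],
    [0, [0, 0, 0], 0]
  ],
  "force": 20
}}

```text
clock: 3.28
tool_pos: [0.4468, -0.3578, 0.0024]
eef_rot: [0.99, -0.138, 0.0, 0.0]
contact_force: [0.5, -0.0, 3.8]
width: 0.0079
gripper_force: 21.1
```

Call:
{"api": "shift_gripper", "payload": {
  "offsets": [
    [0, [0, 0, -0.03], 0],
    [0, [0, 0, -0.06], 0],
    [0, [0, 0, -0.06], 0],
    [0, [0, 0, 0], 0]
  ]
}}

```text
clock: 3.78
tool_pos: [0.4484, -0.3593, 0.1568]
eef_rot: [0.99, -0.138, 0.003, 0.002]
contact_force: [1.0, -0.1, -0.8]
width: 0.0075
gripper_force: 20.8
```

Call:
{"api": "shift_gripper", "payload": {
  "offsets": [
    [0, [0.017, -0.039, -0.031], 0],
    [0, [0.017, -0.039, -0.031], 0],
    [0, [0.017, -0.039, -0.031], -0.1],
    [0, [0, 0, 0], -0.182],
    [0, [0, 0, 0], -0.182],
    [0, [0, 0, 0], -0.182],
    [0, [0, 0, 0], -0.182],
    [0, [0, 0, 0], -0.182],
    [0, [0, 0, 0], -0.182],
    [0, [0, 0, 0], -0.182],
    [0, [0, 0, 0], -0.182],
    [0, [0, 0, 0], -0.182]
  ]
}}

```text
clock: 5.28
tool_pos: [0.5273, -0.2589, 0.2443]
eef_rot: [0.743, 0.67, -0.0, -0.001]
contact_force: [-0.1, -0.1, -0.7]
width: 0.0076
gripper_force: 20.9
```

Call:
{"api": "shift_gripper", "payload": {
  "offsets": [
    [0, [0, 0, 0], 0]
  ]
}}

```text
clock: 5.4
tool_pos: [0.5274, -0.2589, 0.2445]
eef_rot: [0.745, 0.667, -0.0, -0.001]
contact_force: [1.0, -0.1, 0.2]
width: 0.0079
gripper_force: 20.9
```

Run:
```python
from h import *
im,p=grab("wrist","w2")
o=probe_bus.get_obs();R=toolaxes(o);print(o["tool_pos"],np.degrees(np.arctan2(R[1,0],R[0,0])))
```

```text
[ 0.52742191 -0.25890995  0.24462314] 83.51630048579598
```

View pics/w2.png

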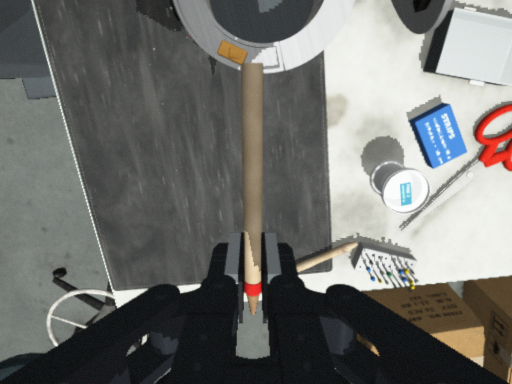

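Call:
{"api": "shift_gripper", "payload": {
  "offsets": [
    [0, [0.045, -0.025, -0.01], 0],
    [0, [0.045, -0.025, -0.01], 0],
    [0, [0, 0, 0], 0],
    [0, [0, 0, 0], 0]
  ]
}}

```text
clock: 5.95
tool_pos: [0.488, -0.1643, 0.2653]
eef_rot: [0.745, 0.667, 0.0, 0.0]
contact_force: [0.7, -0.2, 0.3]
width: 0.0079
gripper_force: 20.9
```

Run:
```python
from h import *
im,p=grab("wrist","w3")
o=probe_bus.get_obs();R=toolaxes(o);print(o["tool_pos"],np.degrees(np.arctan2(R[1,0],R[0,0])))
```

```text
[ 0.48807343 -0.16471074  0.26508834] 83.61716450690942
```

View pics/w3.png

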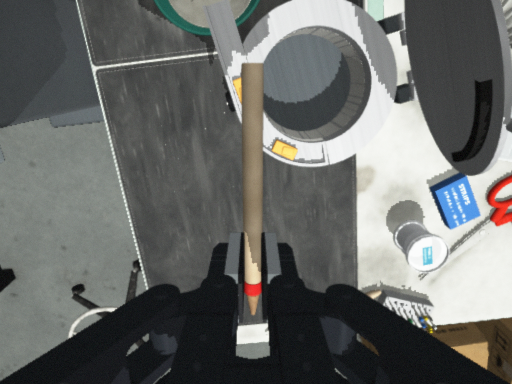

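Run:
```python
from h import *
from scipy.optimize import least_squares
def radial(im,p,c,z,r0,r1,angs):
    g=cv2.GaussianBlur(cv2.cvtColor(im,cv2.COLOR_BGR2GRAY),(0,0),.8).astype(np.float32);out=[]
    r=np.arange(r0,r1,.0004)
    for a in np.radians(angs):
        uv=np.array([proj(p,(c[0]+q*np.cos(a),c[1]+q*np.sin(a),z)) for q in r],np.float32)
        if uv.min()<1 or uv[:,0].max()>510 or uv[:,1].max()>382: continue
        v=cv2.remap(g,uv[:,:1],uv[:,1:],1)[:,0];d=np.gradient(v);k=np.argmax(np.abs(d));out.append((np.degrees(a),r[k],d[k]))
    return np.array(out)
def fit(im,p,c,z,R0,angs,w=.009):
    for w in (w,.006,.005):
        e=radial(im,p,c,z,R0-w,R0+w,angs);P=np.c_[c[0]+e[:,1]*np.cos(np.radians(e[:,0])),c[1]+e[:,1]*np.sin(np.radians(e[:,0]))]
        s=least_squares(lambda q:np.hypot(*(P-q[:2]).T)-q[2],[*c,R0],loss="soft_l1",f_scale=.0007);c=s.x[:2]
    return s.x,np.median(np.abs(s.fun)),len(e)
w=load("w3");t=(cv2.imread("pics/top0.png"),viewer.camera_params("top"))
for n,(im,p) in (("w3",w),("top",t)):
    for z in (.080,.084,.088):
        print(n,z,fit(im,p,np.array([.547,-.1035]),z,.053,range(-150,200,5)), fit(im,p,np.array([.547,-.1035]),z,.077,range(-130,60,5)))
# chips
for n,(im,p) in (("w3",w),("top",t)):
    hs=cv2.cvtColor(im,cv2.COLOR_BGR2HSV);m=((hs[...,1]>110)&(hs[...,2]>150)&(hs[...,0]>12)&(hs[...,0]<28)).astype(np.uint8)
    N,l,s,c=cv2.connectedComponentsWithStats(m)
    for i in range(1,N):
        if s[i,4]>15: print(n,s[i].tolist(),plane(p,c[i],.083).round(4))
im=w[0][0:180,190:420];cv2.imwrite("pics/w3c.png",cv2.resize(im,None,fx=3.3,fy=3.3,interpolation=2))
```

```text
w3 0.08 (array([ 0.55380491, -0.10358737,  0.05327084]), np.float64(0.00029283200263247045), 70) (array([ 0.55333848, -0.1035452 ,  0.07807631]), np.float64(0.00034617122553842056), 38)
w3 0.084 (array([ 0.55313519, -0.1032806 ,  0.05259558]), np.float64(0.0002405190595167611), 70) (array([ 0.55260124, -0.10323621,  0.0772104 ]), np.float64(0.0002498841954719569), 38)
w3 0.088 (array([ 0.55237378, -0.10304589,  0.05195796]), np.float64(0.0002042526487789284), 70) (array([ 0.55210565, -0.10315667,  0.07614133]), np.float64(0.00029198119246626186), 37)
top 0.08 (array([ 0.55271372, -0.1030208 ,  0.0528326 ]), np.float64(0.0004462178450946562), 70) (array([ 0.55184286, -0.10287522,  0.07796498]), np.float64(0.0004304663921465418), 38)
top 0.084 (array([ 0.552113  , -0.10343031,  0.05260046]), np.float64(0.00054164992815664), 70) (array([ 0.55095694, -0.10312979,  0.07802162]), np.float64(0.0005659480024591615), 38)
top 0.088 (array([ 0.55156443, -0.10399038,  0.0523646 ]), np.float64(0.0003809974313947438), 70) (array([ 0.55084506, -0.10414142,  0.07722327]), np.float64(0.00038574385504717285), 38)
w3 [233, 78, 9, 25, 133] [ 0.4821 -0.0959  0.083 ]
w3 [272, 140, 25, 20, 291] [ 0.5199 -0.16    0.083 ]
w3 [452, 342, 37, 27, 473] [ 0.7387 -0.4467  0.083 ]
top [240, 196, 10, 11, 58] [ 0.5196 -0.1605  0.083 ]
top [210, 214, 12, 7, 55] [ 0.4847 -0.1002  0.083 ]
```

View pics/w3c.png

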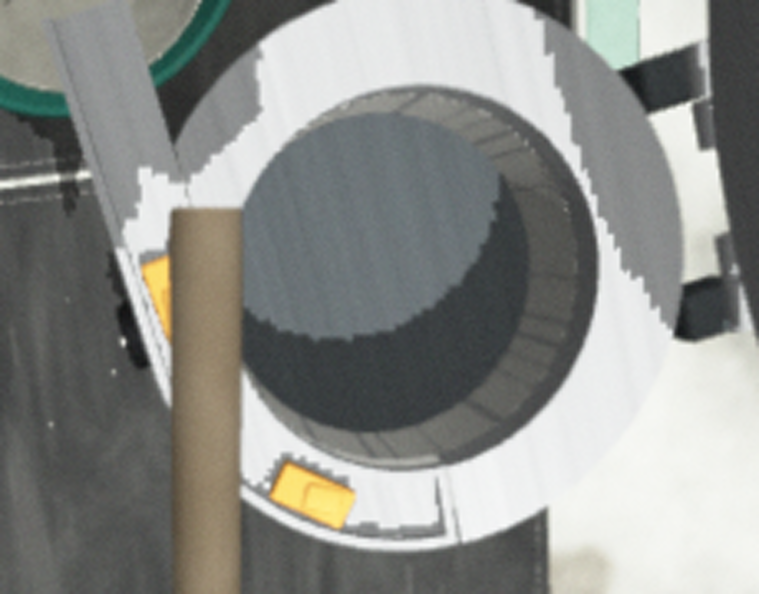

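The crop shows the closed end at about (440,505), chip_a at (312,495) and chip_b at (158,295). The spout's outer edge runs from (118,245) to (48,20), and its open end spans (48,20) to (125,2).

Run:
```python
from h import *
im,p=load("w3");pt=viewer.camera_params("top")
f=lambda u,v,z:plane(p,(190+u/3.3,v/3.3),z)
C=np.array([.5525,-.1033])
e=f(440,505,.080);d=e[:2]-C;print("end",e,np.hypot(*d),"yaw",np.degrees(np.arctan2(d[1],d[0]))+96)
A,B=f(118,245,.084),f(48,20,.08);d=(B-A)[:2];print("spout edge",A,B,"yaw",np.degrees(np.arctan2(d[1],d[0]))-90)
g=lambda u,v,z:plane(pt,(130+u/3,125+v/3),z)
A,B=g(275,292,.084),g(150,316,.08);d=(B-A)[:2];print("top edge",A,B,"yaw",np.degrees(np.arctan2(d[1],d[0]))-90)
t1,t2=f(48,20,.08),f(125,2,.08);print("tip",t1,t2,(t1+t2)/2, g(147,302,.08))
for yaw in (10,11,12,13,14):
    y=np.radians(yaw);R=np.array([[np.cos(y),-np.sin(y)],[np.sin(y),np.cos(y)]])
    ca,cb,st=[((np.array(q)-C)@R*1000).round(1) for q in ((.5198,-.1602),(.4847,-.1002),((t1+t2)/2)[:2])]
    print(yaw,"chipA local",ca,np.hypot(*ca),"chipB",cb,"tip",st)
```

```text
end [ 0.55894642 -0.16865686  0.08      ] 0.06567401336461519 yaw 11.633101650039762
spout edge [ 0.47215071 -0.08309618  0.084     ] [ 0.46093273 -0.02362659  0.08      ] yaw 10.682400767631421
top edge [ 0.4742031  -0.11343099  0.084     ] [ 0.45624581 -0.0258522   0.08      ] yaw 11.58741101328016
tip [ 0.46093273 -0.02362659  0.08      ] [ 0.48201803 -0.02164247  0.08      ] [ 0.47147538 -0.02263453  0.08      ] [ 0.46599113 -0.02330625  0.08      ]
10 chipA local [-42.1 -50.4] 65.67016065154706 chipB [-66.2  14.8] tip [-65.8  93.5]
11 chipA local [-43.  -49.6] 65.64419243162338 chipB [-66.  16.] tip [-64.1  94.6]
12 chipA local [-43.8 -48.9] 65.64792456734638 chipB [-65.7  17.1] tip [-62.5  95.7]
13 chipA local [-44.7 -48.1] 65.66353630440567 chipB [-65.4  18.3] tip [-60.8  96.8]
14 chipA local [-45.5 -47.3] 65.6318520232364 chipB [-65.   19.4] tip [-59.1  97.9]
```

Call:
{"api": "shift_gripper", "payload": {
  "offsets": [
    [0, [-0.027, 0.031, 0.01], 0],
    [0, [-0.027, 0.031, 0.01], 0],
    [0, [0, 0, 0.045], 0],
    [0, [0, 0, 0.045], 0],
    [0, [0, 0, 0.04], 0],
    [0, [0, 0, 0], 0],
    [0, [0, 0, 0], 0]
  ]
}}

```text
clock: 6.88
tool_pos: [0.5442, -0.2254, 0.1163]
eef_rot: [0.745, 0.667, 0.0, 0.001]
contact_force: [-0.3, 0.0, 0.2]
width: 0.0077
gripper_force: 20.9
```

Run:
```python
from h import *
o=probe_bus.get_obs();print(o["tool_pos"],o["contact_force"],o["ft_torque"])
```

```text
[ 0.54422392 -0.22541168  0.11633944] [-0.34416681  0.026915    0.17627238] [-0.00061555 -0.0097564  -0.0054336 ]
```

Call:
{"api": "shift_gripper", "payload": {
  "offsets": [
    [0, [0, 0, 0.024], 0],
    [0, [0, 0, 0.004], 0],
    [0, [0, 0, 0.004], 0],
    [0, [0, 0, 0.004], 0],
    [0, [0, 0, 0], 0]
  ]
}}

```text
clock: 7.5
tool_pos: [0.544, -0.2249, 0.0798]
eef_rot: [0.745, 0.667, 0.0, 0.001]
contact_force: [0.3, -2.0, 3.8]
width: 0.0077
gripper_force: 21.9
```

Call:
{"api": "shift_gripper", "payload": {
  "offsets": [
    [0, [0, 0, 0.004], 0],
    [0, [0, 0, 0.004], 0],
    [0, [0, 0, 0], 0]
  ]
}}

```text
clock: 7.88
tool_pos: [0.5434, -0.2245, 0.0709]
eef_rot: [0.745, 0.668, -0.0, -0.0]
contact_force: [0.6, -2.9, 2.3]
width: 0.0074
gripper_force: 22.9
```

Call:
{"api": "shift_gripper", "payload": {
  "offsets": [
    [0, [0, 0, 0.005], 0],
    [0, [0, 0, 0.005], 0],
    [0, [0, 0, 0.005], 0],
    [0, [0, 0, 0.005], 0],
    [0, [0, 0, 0.005], 0],
    [0, [0, 0, 0.004], 0],
    [0, [0, 0, 0], 0]
  ]
}}

```text
clock: 8.75
tool_pos: [0.5433, -0.2247, 0.0419]
eef_rot: [0.745, 0.668, -0.0, -0.0]
contact_force: [0.0, -3.7, 1.6]
width: 0.0078
gripper_force: 24.7
```

Run:
```python
from h import *
o=probe_bus.get_obs();print(o["tool_pos"])
im,p=grab("wrist","w4");s,ps=grab("side","s4")
print(proj(ps,o["tool_pos"]))
a=cv2.resize(s[100:280,180:340],None,fx=2.2,fy=2.2,interpolation=2);b=im[:,100:420]
c=np.zeros((400,a.shape[1]+b.shape[1],3),np.uint8);c[:a.shape[0],:a.shape[1]]=a;c[:384,a.shape[1]:]=b;cv2.imwrite("pics/c4.png",c)
```

```text
[ 0.54332507 -0.22469472  0.04188554]
[264.9155354  205.78372343]
```

View pics/c4.png

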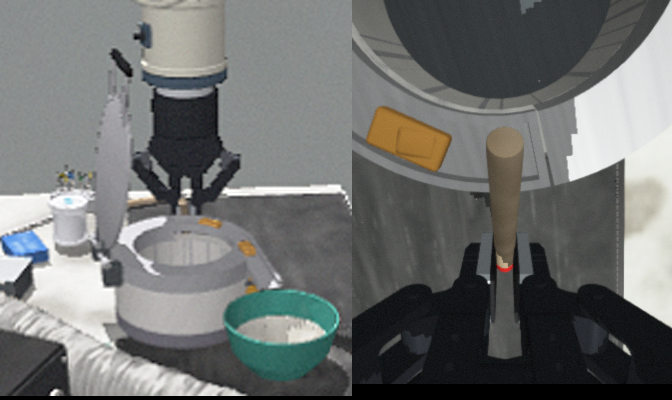

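The stick has pivoted: tail end face at about (251,142) in the wrist image, red band disappearing below the fingers, chip_a untouched at (158,137).

Run:
```python
from h import *
im,p=load("w4");o=probe_bus.get_obs();R=toolaxes(o);G=o["tool_pos"]-R[:,2]*.0021
best=min(((np.linalg.norm(proj(p,G+.0845*(np.cos(t)*R[:,0]-np.sin(t)*R[:,2]))-(251,142)),t) for t in np.radians(np.arange(10,70,.5))))
print(best[0],np.degrees(best[1]))
```

```text
2.751593101200878 41.0
```

Call:
{"api": "shift_gripper", "payload": {
  "offsets": [
    [0, [0, 0, 0], 0],
    [0, [0, 0, -0.03], 0],
    [0, [0, 0, -0.05], 0],
    [0, [0, 0, -0.03], 0],
    [0, [0, 0, 0], 0]
  ],
  "force": 50
}}

```text
clock: 9.48
tool_pos: [0.5445, -0.2248, 0.1546]
eef_rot: [0.745, 0.668, 0.001, 0.002]
contact_force: [-0.7, 1.1, -0.3]
width: 0.0067
gripper_force: 48.9
```

Create tgt.py:
```python
import sys
from h import *
Y=np.radians(11.2);RB=np.array([[np.cos(Y),-np.sin(Y)],[np.sin(Y),np.cos(Y)]]);C=np.array([.5525,-.1033])
RT=float(sys.argv[1])   # tool radius mm
o=probe_bus.get_obs();R=toolaxes(o);psi=np.arctan2(R[1,0],R[0,0]);t=o["tool_pos"]
l=(t[:2]-C)@RB*1000;print("now local",l.round(1),"a",round(np.degrees(np.arctan2(l[1],-l[0])),1),"r",round(float(np.hypot(*l)),1),"z",round(t[2]*1000,1),"psi_loc",round(np.degrees(psi-Y),1),"F",o["contact_force"].round(1),"T",o["ft_torque"].round(2))
for s in sys.argv[2:]:
    if s[0]=="s": loc=np.array([-RT,float(s[1:])]);a=0
    else: a=np.radians(float(s));loc=RT*np.array([-np.cos(a),np.sin(a)])
    w=C+RB@(loc/1000);g=np.array([*w,t[2]])
    d=R.T@(g-t);turn=-((Y-a)-psi)
    print(s,"d",d[:2].round(4),"turn",round(turn,3))
    # chain: assume we get there exactly
    t=g;ps=Y-a;R=np.array([[np.cos(ps),np.sin(ps),0],[np.sin(ps),-np.cos(ps),0],[0,0,-1]]);psi=ps
```

```bash
python3 tgt.py 41.8 -72
```

```text
now local [ -31.4 -117.7] a -75.1 r 121.8 z 154.6 psi_loc 72.6 F [-0.7  1.1 -0.3] T [-0.02 -0.03 -0.  ]
-72 d [ 0.0799 -0.0057] turn 0.01
```

Call:
{"api": "shift_gripper", "payload": {
  "offsets": [
    [0, [0.04, -0.003, 0], 0],
    [0, [0.04, -0.003, 0], 0.01],
    [0, [0, 0, 0.015], 0],
    [0, [0, 0, 0.015], 0],
    [0, [0, 0, 0.006], 0],
    [0, [0, 0, 0], 0],
    [0, [0, 0, 0], 0]
  ]
}}

```text
clock: 10.35
tool_pos: [0.5464, -0.1449, 0.1165]
eef_rot: [0.748, 0.664, 0.0, 0.0]
contact_force: [-0.1, -0.6, 0.4]
width: 0.0067
gripper_force: 48.9
```

```bash
python3 tgt.py 41.8 -72
```

```text
now local [-14.1 -39.6] a -70.5 r 42.0 z 116.5 psi_loc 71.9 F [-0.1 -0.6  0.4] T [-0.03  0.03 -0.02]
-72 d [0.0002 0.0011] turn -0.001
```

Call:
{"api": "shift_gripper", "payload": {
  "offsets": [
    [0, [0, 0.001, 0.005], 0],
    [0, [0, 0, 0.005], 0],
    [0, [0, 0, 0.002], 0],
    [0, [0, 0, 0], 0]
  ]
}}

```text
clock: 10.85
tool_pos: [0.5471, -0.1445, 0.1041]
eef_rot: [0.748, 0.664, -0.0, -0.0]
contact_force: [0.3, -0.1, -0.0]
width: 0.0067
gripper_force: 48.9
```

Call:
{"api": "shift_gripper", "payload": {
  "offsets": [
    [0, [0, 0, 0.001], 0],
    [0, [0, 0, 0.0005], 0],
    [0, [0, 0, 0], 0]
  ]
}}

```text
clock: 11.22
tool_pos: [0.5473, -0.1445, 0.1028]
eef_rot: [0.748, 0.664, -0.0, 0.0]
contact_force: [0.3, 0.1, -0.4]
width: 0.0066
gripper_force: 48.9
```

Call:
{"api": "shift_gripper", "payload": {
  "offsets": [
    [0, [0, 0, 0.0005], 0],
    [0, [0, 0, 0.0005], 0],
    [0, [0, 0, 0], 0]
  ]
}}

```text
clock: 11.6
tool_pos: [0.5472, -0.1445, 0.1017]
eef_rot: [0.748, 0.664, -0.0, -0.0]
contact_force: [0.5, 0.7, -1.0]
width: 0.0065
gripper_force: 48.9
```

Call:
{"api": "shift_gripper", "payload": {
  "offsets": [
    [0, [0, 0, 0.0005], 0],
    [0, [0, 0, 0.0005], 0],
    [0, [0, 0, 0], 0]
  ]
}}

```text
clock: 11.98
tool_pos: [0.5472, -0.1445, 0.1007]
eef_rot: [0.748, 0.664, -0.0, -0.0]
contact_force: [0.2, -0.1, -0.7]
width: 0.007
gripper_force: 48.9
```

Call:
{"api": "shift_gripper", "payload": {
  "offsets": [
    [0, [0, 0, 0.0005], 0],
    [0, [0, 0, 0.0005], 0],
    [0, [0, 0, 0], 0]
  ]
}}

```text
clock: 12.35
tool_pos: [0.5472, -0.1445, 0.0997]
eef_rot: [0.748, 0.664, -0.0, -0.0]
contact_force: [-0.6, -0.9, -0.3]
width: 0.0067
gripper_force: 48.9
```

Call:
{"api": "shift_gripper", "payload": {
  "offsets": [
    [0, [0, 0, 0.0005], 0],
    [0, [0, 0, 0.0005], 0],
    [0, [0, 0, 0], 0]
  ]
}}

```text
clock: 12.72
tool_pos: [0.5472, -0.1445, 0.0987]
eef_rot: [0.748, 0.664, -0.0, -0.0]
contact_force: [-0.3, -0.5, -0.7]
width: 0.0068
gripper_force: 48.9
```

Call:
{"api": "shift_gripper", "payload": {
  "offsets": [
    [0, [0, 0, 0.0005], 0],
    [0, [0, 0, 0.0005], 0],
    [0, [0, 0, 0], 0]
  ]
}}

```text
clock: 13.1
tool_pos: [0.5472, -0.1445, 0.0977]
eef_rot: [0.748, 0.664, -0.0, -0.0]
contact_force: [0.4, -0.6, -0.0]
width: 0.0069
gripper_force: 48.9
```

Call:
{"api": "shift_gripper", "payload": {
  "offsets": [
    [0, [0, 0, 0.0005], 0],
    [0, [0, 0, 0.0005], 0],
    [0, [0, 0, 0], 0]
  ]
}}

```text
clock: 13.48
tool_pos: [0.5472, -0.1445, 0.0967]
eef_rot: [0.748, 0.664, -0.0, -0.0]
contact_force: [0.2, 0.3, -0.1]
width: 0.0066
gripper_force: 48.9
```

Create tilt.py:
```python
from h import *
def meas(im,p,o,calib=None):
    b=im.astype(int);m=((b[...,2]-b[...,0]>22)&(b[...,2]>60)).astype(np.uint8);m[:,:225]=0;m[:,280:]=0
    n,l,s,c=cv2.connectedComponentsWithStats(m);i=1+np.argmax(s[1:,4]);x,y,w,h,A=s[i]
    R=toolaxes(o);G=o["tool_pos"]-R[:,2]*.0021
    # top of silhouette: upper corner of end face
    f=lambda t,L=.0845:proj(p,G+L*(np.cos(t)*R[:,0]-np.sin(t)*R[:,2])+.0045*(np.sin(t)*R[:,0]+np.cos(t)*R[:,2])*k)[1]
    res=[]
    for k in (1,-1):
        T=np.radians(np.arange(5,70,.25));v=np.array([f(t) for t in T]);res.append(np.degrees(T[np.argmin(abs(v-y))]))
    print("bbox",s[i],"theta",res)
o=probe_bus.get_obs();im,p=grab("wrist","w5");meas(im,p,o)
o4=dict(o);
im,p=load("w4");o4["tool_pos"]=np.array([.5433,-.2247,.0419]);meas(im,p,o4)
```

```bash
python3 tilt.py
```

```text
bbox [ 235  119   36  154 3759] theta [np.float64(38.5), np.float64(32.25)]
bbox [ 235  127   37  146 3564] theta [np.float64(40.5), np.float64(34.25)]
```

Call:
{"api": "shift_gripper", "payload": {
  "offsets": [
    [0, [0, 0, 0.0005], 0],
    [0, [0, 0, 0.0005], 0],
    [0, [0, 0, 0], 0]
  ]
}}

```text
clock: 13.9
tool_pos: [0.5472, -0.1445, 0.0957]
eef_rot: [0.748, 0.664, -0.0, -0.0]
contact_force: [0.0, 0.4, -0.1]
width: 0.0068
gripper_force: 48.9
```

Call:
{"api": "shift_gripper", "payload": {
  "offsets": [
    [0, [0, 0, 0.0005], 0],
    [0, [0, 0, 0.0005], 0],
    [0, [0, 0, 0], 0]
  ]
}}

```text
clock: 14.28
tool_pos: [0.5473, -0.1446, 0.0948]
eef_rot: [0.748, 0.664, 0.0, 0.0]
contact_force: [-0.9, -0.4, 2.0]
width: 0.0068
gripper_force: 49.1
```

```bash
python3 tgt.py 41.8 -72
```

```text
now local [-13.1 -39.5] a -71.6 r 41.6 z 94.8 psi_loc 72.0 F [-0.9 -0.4  2. ] T [-0.15  0.06  0.01]
-72 d [-0.0002  0.0003] turn -0.0
```

Call:
{"api": "shift_gripper", "payload": {
  "offsets": [
    [0, [0, 0, 0.0004], 0],
    [0, [0, 0, 0], 0],
    [0, [0, 0, 0], 0]
  ]
}}

```text
clock: 14.65
tool_pos: [0.5473, -0.1446, 0.0945]
eef_rot: [0.748, 0.664, 0.0, 0.0]
contact_force: [0.2, -0.3, 3.7]
width: 0.0069
gripper_force: 49.3
```

Run:
```python
from h import *
for i in range(4):
    o=probe_bus.get_obs();print(o["tool_pos"].round(4),o["contact_force"].round(2),o["ft_torque"].round(3));viewer.read_camera("side")
```

```text
[ 0.5473 -0.1446  0.0945] [ 0.18 -0.32  3.7 ] [-0.169  0.071  0.018]
[ 0.5473 -0.1446  0.0945] [-0.52 -0.87  2.78] [-0.238 -0.036 -0.031]
[ 0.5473 -0.1446  0.0944] [-0.04 -0.75  3.77] [-0.206  0.011  0.026]
[ 0.5473 -0.1446  0.0945] [-1.07 -2.03  3.55] [-0.219 -0.047 -0.045]
```

Call:
{"api": "shift_gripper", "payload": {
  "offsets": [
    [0, [0, 0, -0.03], 0],
    [0, [-0.008, -0.024, -0.02], 0],
    [0, [-0.008, -0.024, 0], 0.18],
    [0, [0, 0, 0], 0.18],
    [0, [0, 0, 0], 0.18],
    [0, [0, 0, 0], 0.18],
    [0, [0, 0, 0], 0.18],
    [0, [0, 0, 0], 0.18],
    [0, [0, 0, 0], 0.176],
    [0, [0, 0, 0], 0]
  ]
}}

```text
clock: 16.1
tool_pos: [0.4975, -0.1545, 0.1442]
eef_rot: [0.995, 0.098, -0.0, -0.0]
contact_force: [-0.0, 0.6, -0.2]
width: 0.0068
gripper_force: 49.1
```

Run:
```python
from h import *
import runpy
o=probe_bus.get_obs();R=toolaxes(o);print(o["tool_pos"],np.degrees(np.arctan2(R[1,0],R[0,0])))
s,ps=grab("side","s6");u=proj(ps,o["tool_pos"]);print("tcp px",u)
x,y=int(u[0]),int(u[1]);c=s[y-50:y+50,x-65:x+65];cv2.imwrite("pics/c6.png",cv2.resize(c,None,fx=6,fy=6,interpolation=2));print(x-65,y-50)
```

```bash
python3 tgt.py 41.8 -72
```

```text
[ 0.4974554  -0.15454018  0.14419352] 11.267879272175188
tcp px [285.24377546 177.6618125 ]
220 127
now local [-63.9 -39.6] a -31.8 r 75.2 z 144.2 psi_loc 0.3 F [ 0.4  0.3 -0.6] T [-0.03 -0.    0.  ]
-72 d [0.051  0.0004] turn -1.252
```

View pics/c6.png

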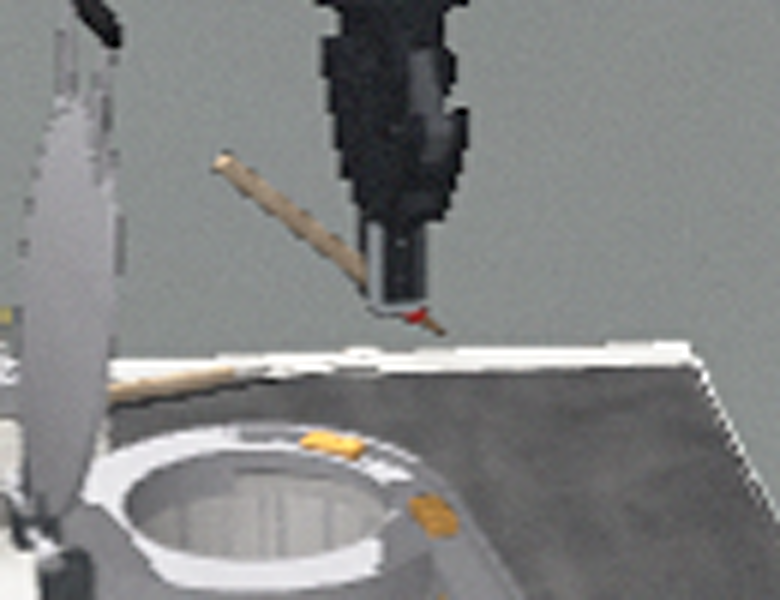

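The side crop shows the held stick clearly: tail at (222,163), tip at (440,330), finger ends at (400,306). I can now compute the true tip offset in the tool plane.

Run:
```python
from h import *
s,ps=load("s6");o=probe_bus.get_obs();R=toolaxes(o)
def onpl(u,v):
    c,d=ray(ps,(220+(u+.5)/6-.5,127+(v+.5)/6-.5));n=R[:,1];X=c+d*((o["tool_pos"]-c)@n)/(d@n);return (R.T@(X-o["tool_pos"])*1000).round(1)
a,b=onpl(222,163),onpl(442,331);print(a,b,onpl(400,306),np.linalg.norm(a-b),np.degrees(np.arctan2((b-a)[2],(a-b)[0])))
```

```text
[ 68.5   0.  -65.6] [-20.    0.   12.5] [-2.5  0.   0.1] 118.0333003859504 41.427947820772935
```

Call:
{"api": "shift_gripper", "payload": {
  "offsets": [
    [0, [0, 0, 0], -0.178],
    [0, [0, 0, 0], -0.178],
    [0, [0, 0, 0], -0.178],
    [0, [0, 0, 0], -0.178],
    [0, [0, 0, 0], -0.178],
    [0, [0, 0, 0], -0.178],
    [0, [0, 0, 0], -0.178],
    [0, [0, 0, 0], 0]
  ]
}}

```text
clock: 17.15
tool_pos: [0.4976, -0.1546, 0.1443]
eef_rot: [0.75, 0.661, -0.0, -0.0]
contact_force: [0.5, -0.8, 0.1]
width: 0.0067
gripper_force: 49.1
```

```bash
python3 tgt.py 48.5 -72
```

```text
now local [-63.8 -39.7] a -31.9 r 75.2 z 144.3 psi_loc 71.6 F [ 0.5 -0.8  0.1] T [ 0.01 -0.04  0.01]
-72 d [0.0094 0.0484] turn -0.008
```

Move back over the start, then down to just above the floor.

Call:
{"api": "shift_gripper", "payload": {
  "offsets": [
    [0, [0.005, 0.025, 0], 0],
    [0, [0.0045, 0.0235, 0.01], 0],
    [0, [0, 0, 0.025], 0],
    [0, [0, 0, 0.01], 0],
    [0, [0, 0, 0.003], 0],
    [0, [0, 0, 0], 0]
  ]
}}

```text
clock: 17.9
tool_pos: [0.547, -0.1516, 0.0968]
eef_rot: [0.751, 0.66, 0.0, 0.0]
contact_force: [0.7, -0.7, -0.4]
width: 0.0067
gripper_force: 49.1
```

```bash
python3 tgt.py 48.5 -72 -60
```

```text
now local [-14.8 -46.4] a -72.3 r 48.7 z 96.8 psi_loc 71.4 F [ 0.7 -0.7 -0.4] T [ 0.01  0.03 -0.04]
-72 d [ 0.0002 -0.0003] turn -0.011
-60 d [ 0.0011 -0.0101] turn 0.209
```

Call:
{"api": "shift_gripper", "payload": {
  "offsets": [
    [0, [0, 0, 0.001], 0],
    [0, [0, 0, 0.0005], 0],
    [0, [0, 0, 0], 0]
  ]
}}

```text
clock: 18.27
tool_pos: [0.5471, -0.1516, 0.0951]
eef_rot: [0.751, 0.66, 0.0, 0.0]
contact_force: [0.6, -0.3, 0.6]
width: 0.0063
gripper_force: 49.1
```

Call:
{"api": "shift_gripper", "payload": {
  "offsets": [
    [0, [0, 0, 0.0005], 0],
    [0, [0, 0, 0], 0],
    [0, [0, 0, 0], 0]
  ]
}}

```text
clock: 18.65
tool_pos: [0.5471, -0.1516, 0.0944]
eef_rot: [0.751, 0.66, 0.0, 0.0]
contact_force: [0.7, -0.0, 1.1]
width: 0.0068
gripper_force: 49.2
```

```bash
python3 tgt.py 48.5 -72
```

```text
now local [-14.7 -46.3] a -72.4 r 48.6 z 94.4 psi_loc 71.4 F [ 0.7 -0.   1.1] T [-0.02 -0.06 -0.03]
-72 d [ 0.0001 -0.0004] turn -0.01
```

Call:
{"api": "shift_gripper", "payload": {
  "offsets": [
    [0, [0.0001, -0.0025, 0.0002], 0.0524],
    [0, [0.0001, -0.0025, 0.0001], 0.0524],
    [0, [0.0001, -0.0025, 0.0001], 0.0524],
    [0, [0, 0, 0], 0]
  ]
}}

```text
clock: 19.15
tool_pos: [0.5395, -0.1498, 0.094]
eef_rot: [0.801, 0.599, -0.0, -0.0]
contact_force: [-0.6, -0.1, 3.2]
width: 0.007
gripper_force: 49.4
```

```bash
python3 tgt.py 48.5 -63
```

```text
now local [-21.8 -43.1] a -63.1 r 48.3 z 94.0 psi_loc 62.4 F [-0.6 -0.1  3.2] T [ 0.06  0.19 -0.03]
-63 d [-0.0002 -0.0001] turn -0.01
```

Call:
{"api": "shift_gripper", "payload": {
  "offsets": [
    [0, [0.0001, -0.0025, 0.0001], 0.0524],
    [0, [0.0001, -0.0025, 0.0001], 0.0524],
    [0, [0.0001, -0.0025, 0.0001], 0.0524],
    [0, [0, 0, 0], 0]
  ]
}}

```text
clock: 19.65
tool_pos: [0.5326, -0.147, 0.0937]
eef_rot: [0.845, 0.535, -0.0, -0.0]
contact_force: [-1.1, 0.5, 2.9]
width: 0.0066
gripper_force: 49.5
```

```bash
python3 tgt.py 48.5 -54
```

```text
now local [-28. -39.] a -54.3 r 48.0 z 93.7 psi_loc 53.5 F [-1.1  0.5  2.9] T [ 0.07  0.26 -0.  ]
-54 d [-0.0005 -0.0002] turn -0.009
```

Call:
{"api": "shift_gripper", "payload": {
  "offsets": [
    [0, [-0.0003, -0.0025, 0.0001], 0.0524],
    [0, [-0.0001, -0.0025, 0.0001], 0.0524],
    [0, [0, -0.0025, 0.0001], 0.0524],
    [0, [0, 0, 0], 0]
  ]
}}

```text
clock: 20.15
tool_pos: [0.5258, -0.1438, 0.0934]
eef_rot: [0.884, 0.467, -0.0, -0.0]
contact_force: [-0.9, 0.9, 3.4]
width: 0.0068
gripper_force: 49.4
```

```bash
python3 tgt.py 48.5 -45
```

```text
now local [-34.  -34.6] a -45.5 r 48.5 z 93.4 psi_loc 44.5 F [-0.9  0.9  3.4] T [ 0.11  0.21 -0.04]
-45 d [ 0.     -0.0004] turn -0.009
```

Call:
{"api": "shift_gripper", "payload": {
  "offsets": [
    [0, [0, -0.0025, 0.0001], 0.0524],
    [0, [0, -0.0025, 0.0001], 0.0524],
    [0, [0, -0.0025, 0.0001], 0.0524],
    [0, [0, 0, 0], 0]
  ]
}}

```text
clock: 20.65
tool_pos: [0.5199, -0.1392, 0.093]
eef_rot: [0.918, 0.396, -0.0, -0.0]
contact_force: [-2.0, 1.8, 3.1]
width: 0.007
gripper_force: 49.4
```

```bash
python3 tgt.py 48.5 -36
```

```text
now local [-39.  -28.9] a -36.6 r 48.6 z 93.0 psi_loc 35.5 F [-2.   1.8  3.1] T [ 0.2   0.26 -0.07]
-36 d [ 0.     -0.0005] turn -0.008
```

Call:
{"api": "shift_gripper", "payload": {
  "offsets": [
    [0, [0, -0.0026, 0.00015], 0.0524],
    [0, [0, -0.0026, 0.00015], 0.0524],
    [0, [0, -0.0026, 0.00015], 0.0524],
    [0, [0, 0, 0], 0]
  ]
}}

```text
clock: 21.15
tool_pos: [0.5145, -0.1336, 0.0926]
eef_rot: [0.946, 0.323, -0.0, -0.0]
contact_force: [-0.2, 0.6, 3.2]
width: 0.0069
gripper_force: 49.4
```

```bash
python3 tgt.py 48.5 -27
```

```text
now local [-43.2 -22.3] a -27.3 r 48.6 z 92.6 psi_loc 26.5 F [-0.2  0.6  3.2] T [ 0.19  0.18 -0.07]
-27 d [ 0.0001 -0.0003] turn -0.008
```

Call:
{"api": "shift_gripper", "payload": {
  "offsets": [
    [0, [0, -0.0026, 0.00015], 0.0524],
    [0, [0, -0.0026, 0.0002], 0.0524],
    [0, [0, -0.0026, 0.00015], 0.0524],
    [0, [0, 0, 0], 0]
  ]
}}

```text
clock: 21.65
tool_pos: [0.5101, -0.1272, 0.0921]
eef_rot: [0.969, 0.248, -0.0, -0.0]
contact_force: [-1.0, 1.9, 3.7]
width: 0.0066
gripper_force: 49.4
```

```bash
python3 tgt.py 48.5 -18
```

```text
now local [-46.3 -15.2] a -18.2 r 48.7 z 92.1 psi_loc 17.5 F [-1.   1.9  3.7] T [ 0.29  0.23 -0.06]
-18 d [ 0.0002 -0.0001] turn -0.008
```

Call:
{"api": "shift_gripper", "payload": {
  "offsets": [
    [0, [0.0002, -0.0026, 0.00015], 0.0524],
    [0, [0, -0.0026, 0.0002], 0.0524],
    [0, [0, -0.0026, 0.00015], 0.0524],
    [0, [0, -0.0026, 0.00015], 0.0524],
    [0, [0, -0.0026, 0.0002], 0.0524],
    [0, [0, -0.0026, 0.0002], 0.045],
    [0, [0, 0, 0], 0]
  ]
}}

```text
clock: 22.52
tool_pos: [0.5048, -0.1126, 0.0911]
eef_rot: [0.995, 0.097, -0.0, -0.0]
contact_force: [0.3, 1.1, 3.4]
width: 0.0067
gripper_force: 49.5
```

```bash
python3 tgt.py 48.5 0
```

Create chips.py:
```python
from h import *
Y=np.radians(11.2);RB=np.array([[np.cos(Y),-np.sin(Y)],[np.sin(Y),np.cos(Y)]]);C=np.array([.5525,-.1033])
for n in ("top","side","wrist"):
    p=viewer.camera_params(n);im=viewer.read_camera(n)[:,:,::-1];hs=cv2.cvtColor(np.ascontiguousarray(im),cv2.COLOR_BGR2HSV);m=((hs[...,1]>110)&(hs[...,2]>110)&(hs[...,0]>12)&(hs[...,0]<28)).astype(np.uint8)
    N,l,s,c=cv2.connectedComponentsWithStats(m)
    for i in range(1,N):
        if s[i,4]>6:
            X=plane(p,c[i],.080);L=(X[:2]-C)@RB*1000
            if abs(L[0])<130 and abs(L[1])<140: print(n,s[i].tolist(),L.round(1))
```

```bash
python3 chips.py
```

```text
now local [-48.6   0.1] a 0.1 r 48.6 z 91.1 psi_loc -0.1 F [0.3 1.1 3.4] T [ 0.25  0.19 -0.05]
0 d [0.0001 0.0001] turn -0.001
side [289, 209, 9, 12, 61] [-62.6  31. ]
side [292, 230, 5, 3, 13] [-39.3 111.6]
wrist [155, 250, 57, 29, 1174] [-62.5  36.8]
```

Call:
{"api": "shift_gripper", "payload": {
  "offsets": [
    [0, [0, -0.004, 0.0002], 0],
    [0, [0, -0.004, 0.0002], 0],
    [0, [0, -0.004, 0.0002], 0],
    [0, [0, -0.004, 0.0002], 0],
    [0, [0, -0.004, 0.0002], 0],
    [0, [0, 0, 0], 0]
  ]
}}

```text
clock: 23.42
tool_pos: [0.5006, -0.0925, 0.09]
eef_rot: [0.995, 0.096, -0.0, -0.0]
contact_force: [-0.1, 0.8, 4.1]
width: 0.0068
gripper_force: 49.5
```

```bash
python3 tgt.py 48.5 s20
```

```text
now local [-48.8  20.7] a 23.0 r 53.0 z 90.0 psi_loc -0.2 F [-0.1  0.8  4.1] T [0.05 0.11 0.01]
s20 d [0.0003 0.0007] turn -0.004
```

Call:
{"api": "shift_gripper", "payload": {
  "offsets": [
    [0, [0, -0.004, 0.0002], 0],
    [0, [0, -0.004, 0.0002], 0],
    [0, [0, -0.004, 0.0002], 0],
    [0, [0, -0.004, 0.0002], 0],
    [0, [0, -0.004, 0.0002], 0],
    [0, [0, 0, 0], 0]
  ]
}}

```text
clock: 24.18
tool_pos: [0.4968, -0.0729, 0.089]
eef_rot: [0.995, 0.096, -0.0, -0.0]
contact_force: [-0.9, 0.8, 3.8]
width: 0.0067
gripper_force: 49.4
```

```bash
python3 tgt.py 48.5 s40; python3 chips.py
```

```text
now local [-48.7  40.7] a 39.9 r 63.4 z 89.0 psi_loc -0.2 F [-0.9  0.8  3.8] T [0.06 0.14 0.  ]
s40 d [0.0002 0.0007] turn -0.004
side [294, 217, 9, 13, 65] [-61.3  73.9]
side [292, 230, 5, 3, 13] [-39.3 111.6]
wrist [154, 250, 59, 28, 1154] [-61.   76.5]
```

Call:
{"api": "shift_gripper", "payload": {
  "offsets": [
    [0, [0, -0.004, 0.0002], 0],
    [0, [0, -0.004, 0.0002], 0],
    [0, [0, -0.004, 0.0002], 0],
    [0, [0, -0.004, 0.0002], 0],
    [0, [0, -0.004, 0.0002], 0],
    [0, [0, 0, 0], 0]
  ]
}}

```text
clock: 25.08
tool_pos: [0.493, -0.0532, 0.088]
eef_rot: [0.995, 0.096, -0.0, -0.0]
contact_force: [-0.3, 2.5, 5.3]
width: 0.0065
gripper_force: 49.5
```

```bash
python3 tgt.py 48.5 s60
```

```text
now local [-48.6  60.7] a 51.3 r 77.7 z 88.0 psi_loc -0.2 F [-0.3  2.5  5.3] T [ 0.41  0.3  -0.04]
s60 d [0.0001 0.0007] turn -0.004
```

Call:
{"api": "shift_gripper", "payload": {
  "offsets": [
    [0, [0, -0.004, 0.0002], 0],
    [0, [0, -0.004, 0.0002], 0],
    [0, [0, -0.004, 0.0002], 0],
    [0, [0, -0.004, 0.0002], 0],
    [0, [0, -0.004, 0.0002], 0],
    [0, [0, 0, 0], 0]
  ]
}}

```text
clock: 25.82
tool_pos: [0.4892, -0.0335, 0.087]
eef_rot: [0.995, 0.096, -0.0, -0.0]
contact_force: [-0.5, 1.1, 5.2]
width: 0.0068
gripper_force: 49.5
```

```bash
python3 tgt.py 48.5 s80; python3 chips.py
```

```text
now local [-48.5  80.8] a 59.0 r 94.2 z 87.0 psi_loc -0.2 F [-0.5  1.1  5.2] T [0.14 0.06 0.02]
s80 d [0.     0.0008] turn -0.004
side [300, 225, 7, 8, 45] [-61.8 104.9]
side [292, 230, 5, 3, 13] [-39.3 111.6]
wrist [187, 204, 34, 19, 579] [-32.8 104.4]
wrist [201, 252, 12, 26, 234] [-61.2 104.8]
```

Call:
{"api": "shift_gripper", "payload": {
  "offsets": [
    [0, [0, -0.004, 0.0001], 0],
    [0, [0, -0.004, 0.0001], 0],
    [0, [0, -0.004, 0.0001], 0],
    [0, [0, -0.004, 0.0002], 0],
    [0, [0, -0.004, 0], 0],
    [0, [0, -0.004, 0], 0],
    [0, [0, 0, 0], 0],
    [0, [0, 0, 0], 0]
  ]
}}

```text
clock: 26.98
tool_pos: [0.485, -0.0106, 0.0866]
eef_rot: [0.995, 0.096, -0.0, -0.0]
contact_force: [0.3, 0.2, 0.9]
width: 0.0064
gripper_force: 49.2
```

```bash
python3 tgt.py 48.5 s104; python3 chips.py
```

```text
now local [-48.2 104. ] a 65.1 r 114.7 z 86.6 psi_loc -0.2 F [0.3 0.2 0.9] T [-0.01 -0.   -0.01]
s104 d [-0.0003  0.    ] turn -0.004
top [173, 224, 9, 11, 42] [-77.6 101.3]
side [292, 230, 5, 3, 13] [-39.3 111.6]
wrist [220, 205, 21, 31, 550] [-35.6 115.1]
wrist [333, 233, 5, 7, 17] [-45.6  63.1]
```

Call:
{"api": "shift_gripper", "payload": {
  "offsets": [
    [0, [0, 0, -0.05], 0],
    [0, [0, 0, -0.05], 0],
    [0, [-0.0155, 0.0448, 0], 0],
    [0, [-0.0155, 0.0448, 0], 0],
    [0, [-0.0155, 0.0448, 0], 0],
    [0, [-0.0155, 0.0448, 0], 0],
    [0, [-0.0155, 0.0448, 0], 0],
    [0, [-0.0155, 0.0448, 0], 0],
    [0, [-0.0155, 0.0448, 0], 0],
    [0, [0, 0, 0.04], 0],
    [0, [0, 0, 0.04], 0],
    [0, [0, 0, 0], 0]
  ],
  "force": 50
}}

```text
clock: 28.62
tool_pos: [0.4368, -0.3381, 0.1045]
eef_rot: [0.995, 0.095, -0.002, -0.002]
contact_force: [0.3, -0.4, 0.1]
width: 0.0066
gripper_force: 49.2
```

Run:
```python
from h import *
print(probe_bus.get_obs()["tool_pos"])
im,p=grab("top","t7");s,ps=grab("side","s7")
a=cv2.resize(im[125:265,130:290],None,fx=2.5,fy=2.5,interpolation=2);b=cv2.resize(s[180:290,225:345],None,fx=3.3,fy=3.3,interpolation=2)
c=np.zeros((max(a.shape[0],b.shape[0]),a.shape[1]+b.shape[1],3),np.uint8);c[:a.shape[0],:a.shape[1]]=a;c[:b.shape[0],a.shape[1]:]=b;cv2.imwrite("pics/c7.png",c);print(c.shape)
for nm,f0 in (("top","top0"),("side","side0")):
    pass
def bowl(i):
    h=cv2.cvtColor(i,cv2.COLOR_BGR2HSV);m=(h[...,0]>72)&(h[...,0]<92)&(h[...,1]>130)&(h[...,2]>60);m[:190]=0;ys,xs=np.where(m[:,100:240]);return xs.min()+100,xs.max()+100,ys.min(),ys.max(),len(xs)
print(bowl(cv2.imread("pics/top0.png")),bowl(im))
for i in (cv2.imread("pics/top0.png"),im):
    h=cv2.cvtColor(i,cv2.COLOR_BGR2HSV);m=((h[...,1]>90)&(h[...,2]>110)&(h[...,0]>12)&(h[...,0]<28)).astype(np.uint8);m[:,:130]=0;m[:,290:]=0;m[:150]=0
    N,l,st,ce=cv2.connectedComponentsWithStats(m);print([st[k].tolist() for k in range(1,N) if st[k,4]>8])
```

```text
[ 0.4367657  -0.33807758  0.10454689]
(363, 796, 3)
(np.int64(163), np.int64(176), np.int64(248), np.int64(249), 2) (np.int64(150), np.int64(178), np.int64(240), np.int64(249), 4)
[[240, 196, 10, 11, 62], [210, 214, 12, 7, 60]]
[[172, 224, 11, 10, 56]]
```

Call:
{"api": "shift_gripper", "payload": {
  "offsets": [
    [0, [0, 0, 0.04], 0],
    [0, [0, 0, 0.04], 0],
    [0, [0, 0, 0.003], 0],
    [0, [0, 0, 0], 0],
    [0, [0, 0, 0.003], 0],
    [0, [0, 0, 0.003], 0],
    [0, [0, 0, 0.003], 0],
    [0, [0, 0, 0], 0]
  ],
  "force": 20
}}

```text
clock: 29.72
tool_pos: [0.4389, -0.3396, 0.0151]
eef_rot: [0.995, 0.096, 0.001, 0.001]
contact_force: [1.6, 1.4, 11.2]
width: 0.0066
gripper_force: 50.2
```

Call:
{"api": "shift_gripper", "payload": {
  "offsets": [
    [0, [0, 0, 0.002], 0],
    [0, [0, 0, 0.002], 0],
    [0, [0, 0, 0], 0]
  ],
  "force": 20
}}

```text
clock: 30.1
tool_pos: [0.439, -0.3397, 0.0115]
eef_rot: [0.995, 0.096, 0.001, 0.001]
contact_force: [1.4, 2.7, 15.7]
width: 0.0069
gripper_force: 53.6
```

Call:
{"api": "shift_gripper", "payload": {
  "offsets": [
    [0.0075, [0, 0, 0.001], 0],
    [0.0075, [0, 0, 0.002], 0],
    [0.0075, [0, 0, 0.002], 0],
    [0.0075, [0, 0, 0], 0]
  ],
  "force": 20
}}

```text
clock: 30.6
tool_pos: [0.4391, -0.3397, 0.0063]
eef_rot: [0.995, 0.096, 0.001, 0.001]
contact_force: [2.8, 0.9, 10.9]
width: 0.0079
gripper_force: 32.2
```

Call:
{"api": "shift_gripper", "payload": {
  "offsets": [
    [0.0075, [0, 0, 0.002], 0],
    [0.0075, [0, 0, 0.002], 0],
    [0.0075, [0, 0, 0.001], 0],
    [0.0075, [0, 0, 0], 0]
  ],
  "force": 20
}}

```text
clock: 31.1
tool_pos: [0.4395, -0.34, 0.0014]
eef_rot: [0.995, 0.096, 0.001, 0.001]
contact_force: [5.1, 0.3, 11.5]
width: 0.0077
gripper_force: 33.2
```

```bash
python3 tilt.py | head -1
```

```text
bbox [ 236   62   34  237 6074] theta [np.float64(7.75), np.float64(5.0)]
```

Call:
{"api": "shift_gripper", "payload": {
  "offsets": [
    [0.010, [0, 0, 0], 0],
    [0.012, [0, 0, 0], 0],
    [0.016, [0, 0, 0], 0],
    [0.03, [0, 0, 0], 0],
    [0.03, [0, 0, -0.005], 0],
    [0.03, [0, 0, -0.05], 0],
    [0.03, [0, 0, -0.06], 0],
    [0.03, [0, 0, -0.06], 0],
    [0.03, [0, 0, -0.06], 0],
    [0.03, [0, 0, 0], 0]
  ],
  "force": 20
}}

```text
clock: 32.4
tool_pos: [0.4397, -0.3405, 0.2406]
eef_rot: [0.995, 0.096, 0.003, 0.003]
contact_force: [0.5, 0.1, -0.3]
width: 0.0297
gripper_force: 0.0
```

Run:
```python
from h import *
o=probe_bus.get_obs();print(o["tool_pos"],o["joint_positions"].round(2))
im,p=grab("wrist","w8");t,pt=grab("top","t8");s,ps=grab("side","s8")
c=np.zeros((600,800,3),np.uint8);c[:288,:384]=cv2.resize(im,(384,288))
a=cv2.resize(t[185:260,130:240],None,fx=3.75,fy=3.75,interpolation=2);c[:a.shape[0],385:385+a.shape[1]]=a[:, :415]
b=cv2.resize(t[190:265,300:390],None,fx=4,fy=4,interpolation=2);c[290:290+b.shape[0],:b.shape[1]]=b[:310]
d=cv2.resize(s[100:270,200:330],None,fx=1.8,fy=1.8,interpolation=2);c[290:290+d.shape[0],400:400+d.shape[1]]=d[:310];cv2.imwrite("pics/c8.png",c)
```

```text
[ 0.43970388 -0.34051996  0.24057859] [-0.77  0.38  1.51  0.    1.24  0.61]
```

View pics/c8.png

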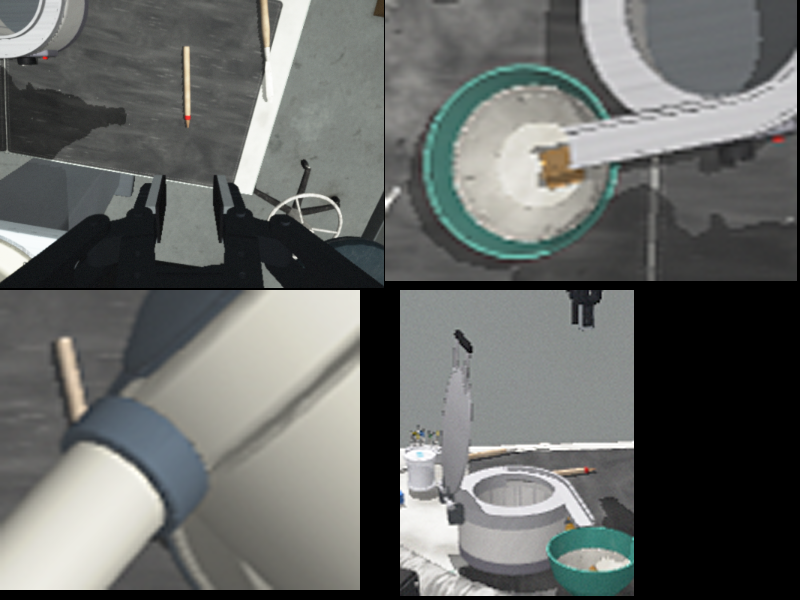

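The composite shows the stick lying flat on the bench at (187,88). Both bits are in the bowl under the spout end at (560,165), the gutter is clean, and the lid is still up. Next is the handle position.

Run:
```python
from h import *
pt,ps=viewer.camera_params("top"),viewer.camera_params("side")
X,e=tri(pt,(199.2,133),ps,(235,128.3));print(X,e)
Y=np.radians(11.2);RB=np.array([[np.cos(Y),-np.sin(Y)],[np.sin(Y),np.cos(Y)]]);C=np.array([.5525,-.1033])
L=(X[:2]-C)@RB;print("local",L,X[2],"ang",np.arctan2(X[2]-.087,.088-L[0]),np.hypot(X[2]-.087,.088-L[0]))
def H(th): return np.array([*(C+RB@np.array([.088-.199*np.cos(th)-.004*np.sin(th),0])),.087+.199*np.sin(th)+.004*np.cos(th)*1])
for th in (1.5,1.45,1.4,1.2,1.0,.8,.6,.4,.2,.0):
    print(th,H(th).round(4),"local x",round(.088-.199*np.cos(th),4),proj(pt,H(th)).round(1),proj(ps,H(th)).round(1))
```

```text
[ 0.61035788 -0.09233108  0.2834235 ] 0.0016046874933054271
local [ 0.05888652 -0.00047797] 0.28342349524695276 ang 1.4236497249166549 0.19856934306993132
1.5 [ 0.6211 -0.0897  0.2858] local x 0.0739 [197.7 125.7] [230.3 127.8]
1.45 [ 0.6114 -0.0916  0.285 ] local x 0.064 [198.7 131.6] [234.8 127.8]
1.4 [ 0.6018 -0.0935  0.2838] local x 0.0542 [199.7 137.5] [239.4 128. ]
1.2 [ 0.5644 -0.1009  0.2739] local x 0.0159 [204.3 161.1] [256.8 131.1]
1.0 [ 0.53   -0.1077  0.2566] local x -0.0195 [209.  183.3] [272.5 137.5]
0.8 [ 0.5    -0.1137  0.2325] local x -0.0506 [213.7 202.6] [285.9 146.9]
0.6 [ 0.4755 -0.1185  0.2027] local x -0.0762 [217.9 218. ] [296.5 158.7]
0.4 [ 0.4575 -0.1221  0.1682] local x -0.0953 [221.5 228.8] [303.9 172.3]
0.2 [ 0.4467 -0.1242  0.1305] local x -0.107 [224.4 235.1] [308.1 187.1]
0.0 [ 0.4436 -0.1249  0.091 ] local x -0.111 [226.4 237. ] [309.  202.5]
```

Call:
{"api": "shift_gripper", "payload": {
  "offsets": [
    [0, [0, 0, -0.045], 0],
    [0, [0, 0, -0.045], 0],
    [0, [0.0406, -0.0352, 0], 0],
    [0, [0.0406, -0.0352, 0], 0],
    [0, [0.0406, -0.0352, 0], 0],
    [0, [0.0406, -0.0352, 0], 0],
    [0, [0.0406, -0.0352, 0], 0],
    [0, [0.0406, -0.0352, 0], 0],
    [0, [0, 0, 0], 0],
    [0, [0, 0, 0], 0]
  ]
}}

```text
clock: 33.8
tool_pos: [0.6366, -0.0854, 0.324]
eef_rot: [0.995, 0.096, -0.001, -0.0]
contact_force: [0.1, -0.3, 0.0]
width: -0.0001
gripper_force: 0.0
```

```bash
python3 tgt.py -87 s0
```

Run:
```python
from h import *
im,p=grab("wrist","w9");o=probe_bus.get_obs();print(o["joint_positions"].round(2))
t,pt=grab("top","t9");s,ps=grab("side","s9");print(proj(ps,o["tool_pos"]))
```

```text
now local [85.9  1.2] a 179.2 r 85.9 z 324.0 psi_loc -0.2 F [ 0.1 -0.3  0. ] T [-0.03  0.02  0.  ]
s0 d [0.0011 0.0012] turn -0.003
[-0.23  0.45  1.16 -0.    1.53  1.15]
[222.27415223 110.54813531]
```

Call:
{"api": "shift_gripper", "payload": {
  "offsets": [
    [0, [0, 0.001, 0.026], 0],
    [0, [0, 0, 0.026], 0],
    [0, [-0.004, 0, 0], 0],
    [0, [-0.004, 0, 0], 0],
    [0, [0, 0, 0], 0]
  ]
}}

```text
clock: 34.58
tool_pos: [0.6296, -0.0883, 0.275]
eef_rot: [0.995, 0.095, 0.001, 0.0]
contact_force: [-0.4, 0.1, -0.3]
width: -0.0001
gripper_force: 0.0
```

Call:
{"api": "shift_gripper", "payload": {
  "offsets": [
    [0, [-0.003, 0, 0], 0],
    [0, [-0.003, 0, 0], 0],
    [0, [-0.003, 0, 0], 0],
    [0, [0, 0, 0], 0]
  ]
}}

```text
clock: 35.08
tool_pos: [0.6204, -0.0896, 0.2736]
eef_rot: [0.995, 0.096, -0.0, -0.0]
contact_force: [0.1, -0.5, -0.4]
width: 0.0
gripper_force: 0.0
```

```bash
python3 tgt.py -87 s0
```

```text
now local [69.2  0.2] a 179.8 r 69.2 z 273.6 psi_loc -0.2 F [ 0.1 -0.5 -0.4] T [-0.03  0.02 -0.03]
s0 d [0.0178 0.0002] turn -0.004
```

Call:
{"api": "shift_gripper", "payload": {
  "offsets": [
    [0, [-0.003, 0, 0], 0],
    [0, [-0.003, 0, 0], 0],
    [0, [-0.003, 0, 0], 0]
  ]
}}

```text
clock: 35.45
tool_pos: [0.6116, -0.0913, 0.2736]
eef_rot: [0.995, 0.096, 0.0, -0.0]
contact_force: [0.3, -0.0, -2.0]
width: -0.0001
gripper_force: 0.7
```

Call:
{"api": "shift_gripper", "payload": {
  "offsets": [
    [0, [-0.003, 0, 0], 0],
    [0, [-0.003, 0, 0], 0],
    [0, [-0.003, 0, 0], 0]
  ]
}}

```text
clock: 35.83
tool_pos: [0.6027, -0.0931, 0.2736]
eef_rot: [0.995, 0.096, 0.0, -0.0]
contact_force: [1.1, 1.0, -1.4]
width: 0.0001
gripper_force: 0.7
```

```bash
python3 tgt.py -87 s0
```

Run:
```python
from h import *
t,pt=grab("top","t10");s,ps=grab("side","s10");s0=cv2.imread("pics/side0.png")
# handle in side view: dark pixels near (235,128)
for n,i in (("0",s0),("10",s)):
    g=i.max(2)[110:150,215:262];m=(g<60).astype(np.uint8);N,l,st,c=cv2.connectedComponentsWithStats(m);print(n,[(st[k].tolist(),c[k].round(1).tolist()) for k in range(1,N) if st[k,4]>10])
```

```text
now local [51.3  0.3] a 179.7 r 51.3 z 273.6 psi_loc -0.2 F [ 1.1  1.  -1.4] T [-0.   -0.23  0.08]
s0 d [0.0357 0.0001] turn -0.004
0 [([15, 13, 10, 12, 51], [20.0, 18.3])]
10 [([17, 0, 15, 21, 166], [24.2, 7.7]), ([30, 16, 7, 10, 36], [32.5, 21.1])]
```

Call:
{"api": "shift_gripper", "payload": {
  "offsets": [
    [0, [-0.0053, 0, 0.0022], 0],
    [0, [-0.0053, 0, 0.0024], 0],
    [0, [-0.0053, 0, 0.0026], 0],
    [0, [-0.0053, 0, 0.0028], 0],
    [0, [-0.0053, 0, 0.003], 0],
    [0, [-0.0053, 0, 0.0032], 0],
    [0, [-0.0053, 0, 0.0033], 0]
  ]
}}

```text
clock: 36.8
tool_pos: [0.5662, -0.1002, 0.2538]
eef_rot: [0.995, 0.096, -0.0, -0.0]
contact_force: [0.6, 0.6, -0.2]
width: -0.0003
gripper_force: 0.4
```

Call:
{"api": "shift_gripper", "payload": {
  "offsets": [
    [0, [-0.005, 0, 0.0028], 0],
    [0, [-0.005, 0, 0.0028], 0],
    [0, [-0.005, 0, 0.003], 0],
    [0, [-0.005, 0, 0.003], 0],
    [0, [-0.005, 0, 0.003], 0],
    [0, [-0.005, 0, 0.003], 0],
    [0, [-0.004, 0, 0.003], 0],
    [0, [0, 0, 0], 0]
  ]
}}

```text
clock: 37.8
tool_pos: [0.5327, -0.1066, 0.2333]
eef_rot: [0.995, 0.096, -0.0, -0.0]
contact_force: [0.3, -0.3, -0.7]
width: 0.0001
gripper_force: 0.0
```

Create lid.py:
```python
from h import *
s,ps=grab("side","sL");o=probe_bus.get_obs();Y=np.radians(11.2);RB=np.array([[np.cos(Y),-np.sin(Y)],[np.sin(Y),np.cos(Y)]]);C=np.array([.5525,-.1033])
def H(th,y): return np.array([*(C+RB@np.array([.088-.199*np.cos(th)+.004*np.sin(th),y])),.087+.199*np.sin(th)+.004*np.cos(th)])
g=s.max(2).astype(float)
out=[]
for th in np.arange(0,1.5,.02):
    v=[g[tuple(proj(ps,H(th,y)).round().astype(int)[::-1])] for y in np.arange(-.036,.0361,.004)]
    out.append((np.median(v),round(th,2)))
print("darkest",sorted(out)[:6]); print("tcp",o["tool_pos"].round(4))
```

```bash
python3 lid.py; python3 tgt.py -87 s0
```

```text
darkest [(np.float64(25.0), np.float64(0.8)), (np.float64(25.0), np.float64(0.82)), (np.float64(33.0), np.float64(0.84)), (np.float64(34.0), np.float64(0.86)), (np.float64(35.0), np.float64(0.88)), (np.float64(40.0), np.float64(0.9))]
tcp [ 0.5329 -0.1066  0.2334]
now local [-19.8   0.6] a 1.7 r 19.9 z 233.4 psi_loc -0.2 F [ 1.  -0.9  0.2] T [ 0.01 -0.03 -0.04]
s0 d [0.1068 0.0002] turn -0.004
```

Call:
{"api": "shift_gripper", "payload": {
  "offsets": [
    [0, [0.002, 0, 0], 0],
    [0, [0, 0, -0.032], 0],
    [0, [-0.017, 0, 0], 0],
    [0, [-0.017, 0, 0], 0],
    [0, [0, 0, 0.01], 0],
    [0, [0, 0, 0.006], 0],
    [0, [0, 0, 0], 0]
  ]
}}

```text
clock: 38.72
tool_pos: [0.5016, -0.1125, 0.2485]
eef_rot: [0.995, 0.096, -0.001, -0.0]
contact_force: [0.3, -0.1, -0.8]
width: 0.0003
gripper_force: 0.0
```

```bash
python3 lid.py; python3 tgt.py -87 s0
```

```text
darkest [(np.float64(31.0), np.float64(0.96)), (np.float64(37.0), np.float64(0.92)), (np.float64(37.0), np.float64(0.94)), (np.float64(40.0), np.float64(0.9)), (np.float64(42.0), np.float64(0.8)), (np.float64(42.0), np.float64(0.82))]
tcp [ 0.5018 -0.1126  0.2489]
now local [-51.5   0.7] a 0.8 r 51.5 z 248.9 psi_loc -0.2 F [0.2 0.3 0.6] T [ 0.01  0.   -0.04]
s0 d [0.1385 0.0002] turn -0.004
```

Call:
{"api": "shift_gripper", "payload": {
  "offsets": [
    [0, [0, 0, -0.015], 0],
    [0, [0.013, 0, 0], 0],
    [0, [0, 0, 0.007], 0],
    [0, [0, 0, 0.003], 0],
    [0, [0, 0, 0], 0]
  ]
}}

```text
clock: 39.4
tool_pos: [0.514, -0.1101, 0.2539]
eef_rot: [0.995, 0.096, -0.001, -0.0]
contact_force: [-0.2, -0.1, -0.1]
width: 0.0001
gripper_force: 0.0
```

Call:
{"api": "shift_gripper", "payload": {
  "offsets": [
    [0, [0, 0, 0.002], 0],
    [0, [0, 0, 0.002], 0],
    [0, [0, 0, 0.002], 0],
    [0, [0, 0, 0], 0]
  ]
}}

```text
clock: 39.9
tool_pos: [0.5144, -0.1102, 0.2483]
eef_rot: [0.995, 0.096, -0.0, -0.0]
contact_force: [0.6, -0.8, 0.1]
width: 0.0001
gripper_force: 0.0
```

```bash
python3 tgt.py -87 s0
```

```text
now local [-38.7   0.6] a 0.9 r 38.7 z 248.3 psi_loc -0.2 F [ 0.6 -0.8  0.1] T [ 0.03  0.   -0.07]
s0 d [1.257e-01 1.000e-04] turn -0.004
```

Call:
{"api": "shift_gripper", "payload": {
  "offsets": [
    [0, [0, 0, 0.002], 0],
    [0, [0, 0, 0.002], 0],
    [0, [0, 0, 0.002], 0],
    [0, [0, 0, 0], 0]
  ]
}}

```text
clock: 40.4
tool_pos: [0.5139, -0.1104, 0.2428]
eef_rot: [0.995, 0.096, -0.0, 0.0]
contact_force: [-4.6, -0.5, 6.4]
width: -0.0
gripper_force: 3.2
```

```bash
python3 lid.py;python3 tgt.py -87 s0
```

```text
darkest [(np.float64(32.0), np.float64(0.76)), (np.float64(32.0), np.float64(0.78)), (np.float64(32.0), np.float64(0.8)), (np.float64(32.0), np.float64(0.82)), (np.float64(34.0), np.float64(0.84)), (np.float64(53.0), np.float64(0.86))]
tcp [ 0.514  -0.1103  0.2428]
now local [-39.1   0.6] a 0.8 r 39.1 z 242.8 psi_loc -0.2 F [-2.9 -1.   6.4] T [-0.12  0.65 -0.01]
s0 d [1.261e-01 1.000e-04] turn -0.004
```

Call:
{"api": "shift_gripper", "payload": {
  "offsets": [
    [0, [-0.002, 0, -0.012], 0],
    [0, [0, 0, -0.012], 0],
    [0, [0.018, 0, 0], 0],
    [0, [0, 0, 0.006], 0],
    [0, [0, 0, 0.003], 0],
    [0, [0, 0, 0], 0]
  ]
}}

```text
clock: 41.2
tool_pos: [0.5295, -0.1071, 0.2571]
eef_rot: [0.995, 0.096, -0.001, -0.0]
contact_force: [0.0, -0.3, -1.0]
width: -0.0002
gripper_force: 0.0
```

```bash
python3 lid.py;python3 tgt.py -87 s0
```

```text
darkest [(np.float64(32.0), np.float64(0.84)), (np.float64(33.0), np.float64(0.9)), (np.float64(33.0), np.float64(0.92)), (np.float64(34.0), np.float64(0.86)), (np.float64(34.0), np.float64(0.88)), (np.float64(35.0), np.float64(0.8))]
tcp [ 0.5297 -0.1072  0.2574]
now local [-23.1   0.6] a 1.5 r 23.1 z 257.4 psi_loc -0.2 F [ 0.1  0.  -0.1] T [0.01 0.05 0.04]
s0 d [0.1101 0.0002] turn -0.004
```

Call:
{"api": "shift_gripper", "payload": {
  "offsets": [
    [0, [0, 0, 0.002], 0],
    [0, [0, 0, 0.002], 0],
    [0, [0, 0, 0], 0]
  ]
}}

```text
clock: 41.62
tool_pos: [0.5301, -0.1071, 0.2533]
eef_rot: [0.995, 0.096, -0.0, -0.0]
contact_force: [0.5, 0.6, -0.3]
width: -0.0001
gripper_force: 0.0
```

Call:
{"api": "shift_gripper", "payload": {
  "offsets": [
    [0, [0, 0, 0.002], 0],
    [0, [0, 0, 0.002], 0],
    [0, [0, 0, 0], 0]
  ]
}}

```text
clock: 42.0
tool_pos: [0.5301, -0.1071, 0.2493]
eef_rot: [0.995, 0.096, -0.0, -0.0]
contact_force: [0.1, 0.2, 1.4]
width: -0.0003
gripper_force: 0.0
```

Call:
{"api": "shift_gripper", "payload": {
  "offsets": [
    [0, [0, 0, 0.002], 0],
    [0, [0, 0, 0.001], 0],
    [0, [0, 0, 0], 0]
  ]
}}

```text
clock: 42.38
tool_pos: [0.5302, -0.1071, 0.2464]
eef_rot: [0.995, 0.096, -0.0, -0.0]
contact_force: [0.1, 0.2, -0.5]
width: -0.0003
gripper_force: 0.0
```

```bash
python3 tgt.py -87 s0
```

```text
now local [-22.7   0.6] a 1.5 r 22.7 z 246.4 psi_loc -0.2 F [ 0.1  0.2 -0.5] T [0.02 0.   0.02]
s0 d [0.1097 0.0002] turn -0.004
```

Call:
{"api": "shift_gripper", "payload": {
  "offsets": [
    [0, [0, 0, -0.01], 0],
    [0, [-0.0165, 0, 0], 0],
    [0, [0, 0, 0.007], 0],
    [0, [-0.001, 0, 0.004], 0],
    [0, [-0.002, 0, 0.0025], 0],
    [0, [-0.003, 0, 0.003], 0],
    [0, [-0.004, 0, 0.004], 0],
    [0, [-0.0043, 0, 0.0042], 0]
  ]
}}

```text
clock: 43.38
tool_pos: [0.4994, -0.1131, 0.2316]
eef_rot: [0.995, 0.096, -0.0, 0.0]
contact_force: [-3.5, -1.1, 5.4]
width: 0.0002
gripper_force: 2.6
```

```bash
python3 tgt.py -87 s0; python3 lid.py
```

```text
now local [-54.    0.7] a 0.8 r 54.0 z 231.6 psi_loc -0.2 F [-3.5 -1.1  5.4] T [-0.15  0.63  0.03]
s0 d [0.141  0.0002] turn -0.004
darkest [(np.float64(25.0), np.float64(0.74)), (np.float64(29.0), np.float64(0.68)), (np.float64(29.0), np.float64(0.7)), (np.float64(29.0), np.float64(0.72)), (np.float64(34.0), np.float64(0.76)), (np.float64(68.0), np.float64(0.78))]
tcp [ 0.4988 -0.1131  0.2311]
```

Call:
{"api": "shift_gripper", "payload": {
  "offsets": [
    [0, [-0.0045, 0, 0.0045], 0],
    [0, [-0.0043, 0, 0.0046], 0],
    [0, [-0.0042, 0, 0.0048], 0],
    [0, [-0.004, 0, 0.005], 0],
    [0, [-0.0037, 0, 0.0051], 0],
    [0, [-0.0035, 0, 0.0052], 0],
    [0, [-0.0033, 0, 0.0054], 0],
    [0, [-0.0032, 0, 0.0055], 0]
  ]
}}

```text
clock: 44.42
tool_pos: [0.4696, -0.1189, 0.1913]
eef_rot: [0.995, 0.096, 0.0, -0.0]
contact_force: [-0.7, 0.5, 1.4]
width: 0.0004
gripper_force: 0.6
```

```bash
python3 tgt.py -87 s0; python3 lid.py
```

```text
now local [-84.3   0.8] a 0.6 r 84.3 z 191.3 psi_loc -0.2 F [-0.7  0.5  1.4] T [-0.01  0.17 -0.01]
s0 d [0.1713 0.0002] turn -0.004
darkest [(np.float64(29.0), np.float64(0.46)), (np.float64(29.0), np.float64(0.48)), (np.float64(30.0), np.float64(0.5)), (np.float64(39.0), np.float64(0.44)), (np.float64(57.0), np.float64(0.42)), (np.float64(75.0), np.float64(0.52))]
tcp [ 0.4691 -0.1188  0.1907]
```

Tracking well (θ≈0.49). Continue down the arc.

Call:
{"api": "shift_gripper", "payload": {
  "offsets": [
    [0, [-0.0025, 0, 0.0045], 0],
    [0, [-0.0024, 0, 0.0045], 0],
    [0, [-0.0022, 0, 0.0046], 0],
    [0, [-0.002, 0, 0.0046], 0],
    [0, [-0.0019, 0, 0.0047], 0],
    [0, [-0.0018, 0, 0.0047], 0],
    [0, [-0.0017, 0, 0.0047], 0],
    [0, [-0.0016, 0, 0.0047], 0]
  ]
}}

```text
clock: 45.48
tool_pos: [0.4539, -0.122, 0.1544]
eef_rot: [0.995, 0.096, -0.0, 0.0]
contact_force: [-0.2, -0.3, 0.1]
width: -0.0
gripper_force: 0.3
```

Call:
{"api": "shift_gripper", "payload": {
  "offsets": [
    [0, [-0.0014, 0, 0.0043], 0],
    [0, [-0.0013, 0, 0.0043], 0],
    [0, [-0.0012, 0, 0.0043], 0],
    [0, [-0.0011, 0, 0.0043], 0],
    [0, [-0.001, 0, 0.0043], 0],
    [0, [-0.0008, 0, 0.0043], 0],
    [0, [-0.0007, 0, 0.0043], 0],
    [0, [-0.0006, 0, 0.0043], 0]
  ]
}}

```text
clock: 46.48
tool_pos: [0.446, -0.1235, 0.12]
eef_rot: [0.995, 0.096, 0.0, 0.0]
contact_force: [-0.1, -0.2, 0.6]
width: -0.0001
gripper_force: 0.2
```

```bash
python3 tgt.py -87 s0; python3 lid.py
```

```text
now local [-108.3    0.9] a 0.5 r 108.3 z 120.0 psi_loc -0.2 F [-0.1 -0.2  0.6] T [-0.02  0.01  0.04]
s0 d [1.953e-01 1.000e-04] turn -0.004
darkest [(np.float64(30.0), np.float64(0.12)), (np.float64(42.0), np.float64(0.42)), (np.float64(42.0), np.float64(0.44)), (np.float64(42.0), np.float64(0.46)), (np.float64(47.0), np.float64(0.38)), (np.float64(47.0), np.float64(0.4))]
tcp [ 0.4458 -0.1234  0.1196]
```

Call:
{"api": "shift_gripper", "payload": {
  "offsets": [
    [0, [-0.0005, 0, 0.004], 0],
    [0, [-0.0005, 0, 0.004], 0],
    [0, [-0.0005, 0, 0.004], 0],
    [0, [-0.0004, 0, 0.004], 0],
    [0, [-0.0003, 0, 0.003], 0],
    [0, [0, 0, 0.002], 0],
    [0, [0, 0, 0.001], 0],
    [0, [0, 0, 0], 0]
  ]
}}

```text
clock: 47.52
tool_pos: [0.4439, -0.1238, 0.0982]
eef_rot: [0.995, 0.096, -0.0, -0.0]
contact_force: [0.5, 0.8, -0.6]
width: 0.0
gripper_force: 0.0
```

```bash
python3 tgt.py -87 s0; python3 lid.py
```

```text
now local [-110.5    0.9] a 0.5 r 110.5 z 98.2 psi_loc -0.2 F [ 0.5  0.8 -0.6] T [ 0.01 -0.05  0.04]
s0 d [0.1975 0.0002] turn -0.004
darkest [(np.float64(38.0), np.float64(0.32)), (np.float64(39.0), np.float64(0.28)), (np.float64(39.0), np.float64(0.34)), (np.float64(40.0), np.float64(0.3)), (np.float64(40.0), np.float64(0.36)), (np.float64(41.0), np.float64(0.2))]
tcp [ 0.444  -0.1239  0.0983]
```

Call:
{"api": "shift_gripper", "payload": {
  "offsets": [
    [0, [0, 0, 0.001], 0],
    [0, [0, 0, 0.001], 0],
    [0, [0, 0, 0], 0]
  ]
}}

```text
clock: 47.95
tool_pos: [0.4439, -0.1239, 0.0962]
eef_rot: [0.995, 0.096, -0.0, -0.0]
contact_force: [-0.3, 0.5, -0.3]
width: 0.0
gripper_force: 0.0
```

Call:
{"api": "shift_gripper", "payload": {
  "offsets": [
    [0, [0, 0, 0.0007], 0],
    [0, [0, 0, 0.0007], 0],
    [0, [0, 0, 0], 0]
  ]
}}

```text
clock: 48.32
tool_pos: [0.444, -0.1239, 0.0954]
eef_rot: [0.995, 0.096, 0.0, 0.0]
contact_force: [-2.8, 0.6, 17.3]
width: -0.0002
gripper_force: 8.5
```

Call:
{"api": "shift_gripper", "payload": {
  "offsets": [
    [0, [0, 0, -0.01], 0],
    [0, [0, 0, -0.05], 0],
    [0, [0, 0, -0.06], 0],
    [0, [0, 0, -0.06], 0],
    [0, [0, 0, -0.05], 0],
    [0, [0, 0, 0], 0]
  ]
}}

```text
clock: 49.08
tool_pos: [0.4453, -0.1244, 0.3288]
eef_rot: [0.995, 0.096, 0.003, 0.002]
contact_force: [-0.1, 0.4, -0.2]
width: -0.0003
gripper_force: 0.0
```

```bash
python3 lid.py
```

Run:
```python
from h import *
im,pt=grab("top","tE");i0=cv2.imread("pics/top0.png");s=cv2.imread("pics/sL.png");s0=cv2.imread("pics/side0.png")
# change near jar / spatula / bowl between start and now
for nm,(x0,y0,x1,y1) in {"jar":(300,118,332,150),"spatula":(345,150,378,228)}.items():
    print(nm,np.abs(im[y0:y1,x0:x1].astype(int)-i0[y0:y1,x0:x1]).mean().round(1))
def bowl(i):
    b=i.astype(int);m=(b[...,1]-b[...,2]>40)&(b[...,0]-b[...,2]>20);m[:225]=0;m[:,:270]=0;m[:,345:]=0;m[290:]=0;ys,xs=np.where(m);return xs.min(),xs.max(),ys.min(),ys.max(),len(xs),xs.mean().round(2),ys.mean().round(2)
print(bowl(s0),bowl(s))
```

```text
darkest [(np.float64(45.0), np.float64(0.0)), (np.float64(48.0), np.float64(0.02)), (np.float64(84.0), np.float64(0.04)), (np.float64(95.0), np.float64(0.06)), (np.float64(95.0), np.float64(0.08)), (np.float64(95.0), np.float64(0.1))]
tcp [ 0.4444 -0.1241  0.3265]
jar 37.8
spatula 30.7
(np.int64(281), np.int64(335), np.int64(232), np.int64(289), 1245, np.float64(307.54), np.float64(250.85)) (np.int64(281), np.int64(333), np.int64(232), np.int64(289), 1230, np.float64(307.36), np.float64(250.84))
```

```bash
python3 -c "
from bench import bot, viewer, probe_bus
print(bot.job_done())"
```

```text
the job is handed in; nothing more can be done
None
```

The job is handed in at about 49 s on the clock: both bits are in the green bowl, the stick lies flat on the bench, the lid is fully shut and the bowl has not moved; the arm hid the jar and spatula in my last check, but it never worked near them.

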